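# Weigh the onions on the kitchen balance and put the weights away

## Robot

A 6-joint arm with a two-finger parallel gripper is mounted at the origin on the work surface. World frame = base frame: x ahead of the robot, y to its left, z up, the work surface at z = 0. Lengths are in m, angles in rad, forces in N, time in s.
With the tool pointing down it reaches from about 0.4 to 0.925 m from the base axis. Payload 3.4 kg.
Tool frame: the origin (TCP) lies at the very end of the fingers, on their centre line; the grasp point (between the pads) lies behind it (r.tcp_to_grasp is the z of the grasp point in the tool frame, in m); z points along the fingers, y is the line along which they close (so a half turn about z gives the same grasp; the last joint's range is limited). The gripper opens to 85 mm and grips with 20 to 120 N. Pads are 22 mm wide; open, the fingers measure 114 mm over their backs; the gripper's body (76 mm by 85 mm) begins 54 mm behind the grasp point. The pads swing forward as they close: fully open they stand 13 mm farther back than shut.
Start: joints at [1.171, 0.307, 1.506, -0, 1.328, -0.073], TCP at [0.184, 0.545, 0.231] pointing down, gripper open.
Joint ranges: [-3.12, 3.12], [-1.05, 2.28], [0.14, 2.33], [-1.42, 4.57], [0.1, 2.73], [-2.68, 2.68]. Speed limits (rad/s): [2.57, 2.57, 3.14, 3.14, 3.14, 3.14].

## Interface

Orientations are given as a 3x3 rotation matrix whose columns are the frame's x, y, z axes.
In Python, from rig import r gives the robot as it stands.
- The arm moves only by the tool play_rows, never from a script. Its argument "increments" is a list of rows, each a list of 6 numbers: the shift along the world's x, y, z in m, then the turn, a rotation vector about the world's x, y, z in degrees. A call has 1 to 20 rows; each row shifts and turns the commanded pose from where the row before left it; what a row does not reach is not made up. A row lasts 1/10 s, in which the tool goes at most 50 mm and 8.59 degrees, less where a joint would pass 70% of its speed; a pose out of reach is approached as far as the arm can. A call with a gripper value outside its range is refused whole. "jaw" is the gripper command: -1 is shut, 1 is fully open, values between are in proportion, set as the call begins (left out, the last holds). The fingers move at their own pace and stop on an object; "force" is the grip in N (left out, the last holds). Time passes only in rows, so rows that do not move let the fingers close. It gives the time, the measured TCP pose, the force, the opening and the grip force at its end, in the units of the state.
- r.state(): the state, without advancing time (a new reading comes with each control period).
- r.read_camera(name): name is "side" or "top" or "wrist"; returns the picture (384x512x3 uint8, blue, green, red); there is no depth.
- r.camera_params(name): a dict with "fx", "fy", "cx", "cy" (pixels), "k1" (the pictures are not rectified: a ray, as slopes to the right and down, at radius r is drawn at 1 + k1 r^2 times it, then the intrinsics apply), "R" (3x3) and "t" (3): a world point X has camera coordinates R X + t. Camera axes: x right, y down, z forward; pixel columns grow to the right and rows downward; lengths in m; the calibration is good to about 2 mm. A picture is of the moment at which its call begins: read the wrist's pose just before it. camera_params takes no time and is no camera call; for the wrist camera it gives the pose at the moment of the call.
- r.sign_off(): hands the job in; it is judged then, once.
The state is a dict: "t": time; "q": joint angles; "qvel": joint speeds; "joint_torque": joint torques, N m; "eef_pos": TCP position; "eef_rot": TCP orientation; "contact_force": force on the tool from outside, world axes, zero at the start; "wrist_torque": the same for the moment, N m; "finger_gap": finger opening in m; "grip_force": force on a finger pad.
Only numpy, scipy, OpenCV 4.12 (cv2) and the standard library are available. Lean on these libraries where they do the work, as an engineer would, in place of code of your own. Each camera call takes 0.05 s, during which the arm holds its last target. There are 200 camera calls.

## Task

Weigh the onions on the kitchen balance: put every onion that is there in the square tray and make up the weights on the round plate, adding or taking off, until the balance sits level by itself with nothing touching it. Once it has stood level for a moment, put all four weights back upright in their own holes in the wooden block, fully down, and leave the onions in the tray. Leave the mug, the storage jar and the pepper mill where they are.

Things in the scene. Friction and masses are not known exactly. Their poses are not given: they have to be found in the camera images.
- scale: Two-pan kitchen balance, fixed; white base 100 x 300 x 18 mm. Origin: centre of its underside; its beam runs along its y. The square goods tray is on its +y side, the round weights plate on its -y side, centres 105 mm from the middle; both pans stay horizontal wherever a load lies on them. Between them a pointer reaches 132 mm above the counter.
- beam (a joint): Tilt of the beam, rad: 0 is level, positive is round plate down and tray up, stops at -0.12 and 0.12 (each pan then 13 mm off its level height). 5 g more on one side tilts it by about 0.015 rad; it comes to rest in about 1.5 s. A difference of 50 g lays it on its stop.
- tray_floor (a point): Centre of the inside floor of the square steel tray, 176 mm (x) by 160 mm (y) outside, walls 3 mm thick and 12 mm high; z up, x and y along those of the scale. 105 mm above the counter when the balance is level.
- plate_floor (a point): Centre of the upper face of the round steel plate, 130 mm across with a rim 5 mm high; z up. 105 mm above the counter when the balance is level.
- onion1: A large brown onion, squat and round, 60 mm across at its widest, 60 mm tall with a thin neck on top, about 100 g (true to 2 %); it can roll. Its origin lies on its axis at its widest, 26 mm above its root end; z along its neck. May be absent.
- onion2: A large brown onion, squat and round, 60 mm across at its widest, 60 mm tall with a thin neck on top, about 100 g (true to 2 %); it can roll. Its origin lies on its axis at its widest, 26 mm above its root end; z along its neck. May be absent.
- onion3: A large brown onion, squat and round, 60 mm across at its widest, 60 mm tall with a thin neck on top, about 100 g (true to 2 %); it can roll. Its origin lies on its axis at its widest, 26 mm above its root end; z along its neck. May be absent.
- onion4: A small brown onion, squat and round, 47 mm across at its widest, 47 mm tall with a thin neck on top, about 50 g (true to 2 %); it can roll. Its origin lies on its axis at its widest, 20 mm above its root end; z along its neck. May be absent.
- w200: The largest weight, at the start on the round plate. Cast iron, cylinder 34 mm across and 29 mm high with a knob of 13 mm across and 15 mm high on top (44 mm in all). Origin: centre of its underside; z up along its axis. It weighs 200 g.
- w100a: One of two equal middle weights, at the start on the counter. Cast iron, cylinder 27 mm across and 22 mm high with a knob of 13 mm across and 15 mm high on top (37 mm in all). Origin: centre of its underside; z up along its axis. It weighs 100 g.
- w100b: The other middle weight, at the start on the counter. Cast iron, cylinder 27 mm across and 22 mm high with a knob of 13 mm across and 15 mm high on top (37 mm in all). Origin: centre of its underside; z up along its axis. It weighs 100 g.
- w50: The smallest weight, at the start on the round plate. Cast iron, cylinder 20 mm across and 18 mm high with a knob of 13 mm across and 15 mm high on top (33 mm in all). Origin: centre of its underside; z up along its axis. It weighs 50 g.
- block: Wooden block for the weights, 200 (x) x 56 (y) x 28 mm, fixed. Origin: centre of its underside. Four round holes in a row along its x, each 14 mm deep and 3 mm wider than its weight.
- block_hole0 (a point): Centre of the mouth of the 200 g weight's hole (37 mm wide), at the block's -x end, at the height of its top; all holes have a 3 mm chamfer; the weight's underside rests 14 mm below.
- block_hole1 (a point): The same for a 100 g weight (30 mm wide); either of the two.
- block_hole2 (a point): The same for a 100 g weight (30 mm wide); either of the two.
- block_hole3 (a point): The same for the 50 g weight (23 mm wide), at the block's +x end.
- board: Plywood chopping board 250 (x) x 210 (y) x 18 mm, fixed, on which the onions lie at the start. Origin: centre of its underside.
- mug: Small blue mug, 64 mm across and 65 mm high, with a handle, a bystander. Origin: centre of its underside.
- jar: Closed storage jar, 76 mm across and 130 mm high, a bystander. Origin: centre of its underside.
- pepper_mill: Dark wooden pepper mill, 54 mm across and 155 mm high, a bystander. Origin: centre of its underside.
Things that resemble listed ones, but are neither listed nor needed, are in the scene too. Leave any green look-alike of the w200 alone.

How it is judged:
By the outcome, as a careful person would: the job done as asked, in the order asked, and still so for the second after the job is handed in, with the robot touching nothing.
Of onion1, onion2, onion3, onion4 only 2 to 4 are there at a start; the rules pass over those that are not, and their reading is None.
At some moment in a run one of onion1, onion2, onion3, onion4 may be knocked a few centimetres aside while the robot is not near it.
It also fails if it takes over 210 s, if anything falls off the work surface, if the arm or the gripper's body presses on something with over 40 N, if the wrist force passes 120 N, or if a joint passes its speed limit or range.

## Working session

There is one attempt and no reset: what is moved stays moved. The work goes in short steps, Python scripts to look and compute and a tool call to move; the robot and the scene stay as the last step left them, time stands still between calls to the robot, and variables do not carry over. Pictures are saved under pics/ and viewed, at most 15 in all, crops included, and the job is handed in when it is done.

Besides the shell and the picture viewer there is one more tool, called after "Request:" as name(argument=value, ...) on one line, values as JSON. play_rows: Moves the arm, as the interface text tells. Its arguments: {"type":"object","properties":{"increments":{"type":"array"},"jaw":{"type":"number"},"force":{"type":"number"}},"required":["increments"]}

```bash
ls; mkdir -p pics
cat > h.py <<'E'
import numpy as np, cv2
from rig import r
def ray(p,u,v):
    K=np.array([[p['fx'],0,p['cx']],[0,p['fy'],p['cy']],[0,0,1.]])
    n=np.array([(u-p['cx'])/p['fx'],(v-p['cy'])/p['fy']]);s=n.copy()
    for _ in range(20): s=n/(1+p['k1']*(s@s))
    R=np.array(p['R']);t=np.array(p['t'])
    return -R.T@t, R.T@np.array([s[0],s[1],1])
def at(p,u,v,z):
    o,d=ray(p,u,v); return o+d*(z-o[2])/d[2]
def proj(p,X):
    c=np.array(p['R'])@np.array(X)+np.array(p['t']); s=c[:2]/c[2]; s=s*(1+p['k1']*(s@s))
    return np.array([s[0]*p['fx']+p['cx'],s[1]*p['fy']+p['cy']])
def tri(pa,a,pb,b):
    o1,d1=ray(pa,*a);o2,d2=ray(pb,*b)
    A=np.stack([d1,-d2],1);k=np.linalg.lstsq(A,o2-o1,rcond=None)[0]
    x,y=o1+k[0]*d1,o2+k[1]*d2
    return (x+y)/2,np.linalg.norm(x-y)
E
python3 - <<'E'
from h import *
for n in ['top','side']:
    cv2.imwrite(f'pics/{n}0.png',cv2.resize(r.read_camera(n),(800,600),interpolation=cv2.INTER_CUBIC))
    p=r.camera_params(n);print(n,p['fx'],p['k1'],-np.array(p['R']).T@p['t'],np.round(p['R'],2).tolist())
s=r.state();print(s['t'],s['eef_rot'],s['finger_gap'],r.tcp_to_grasp)
E
```

```text
pics
top 484.9874408786766 0.060328766159532345 [0.37964927 0.01054929 1.22189205] [[0.02, -1.0, 0.02], [-0.98, -0.03, -0.17], [0.17, -0.01, -0.99]]
side 389.8650961289495 0.01502406946901024 [ 0.00184395 -0.54730281  0.69262425] [[0.71, -0.7, 0.02], [-0.41, -0.44, -0.8], [0.57, 0.56, -0.6]]
0.1 [[-9.47399101e-01  3.20053698e-01 -7.56954422e-04]
 [ 3.20054552e-01  9.47397533e-01 -1.73160101e-03]
 [ 1.62931443e-04 -1.88278395e-03 -9.99998214e-01]] 0.08554471856022895 -0.0187
```

View pics/top0.png

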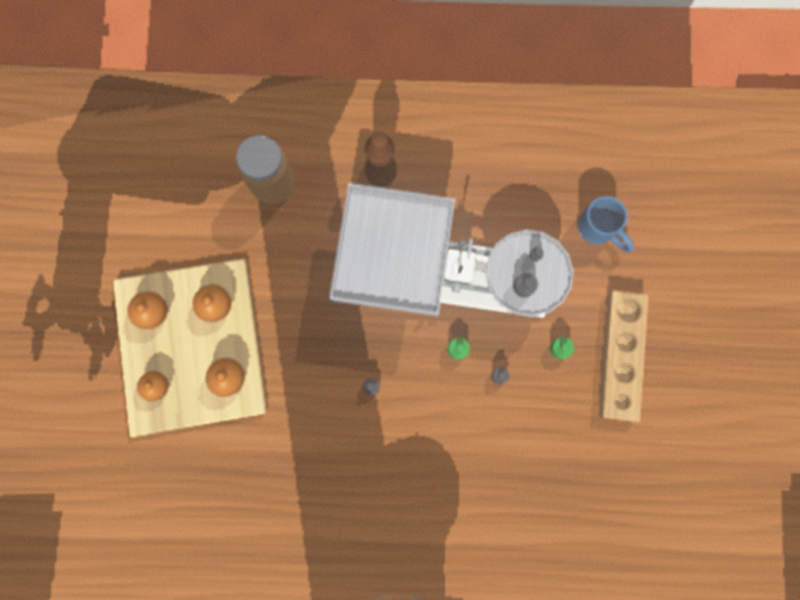

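View pics/side0.png

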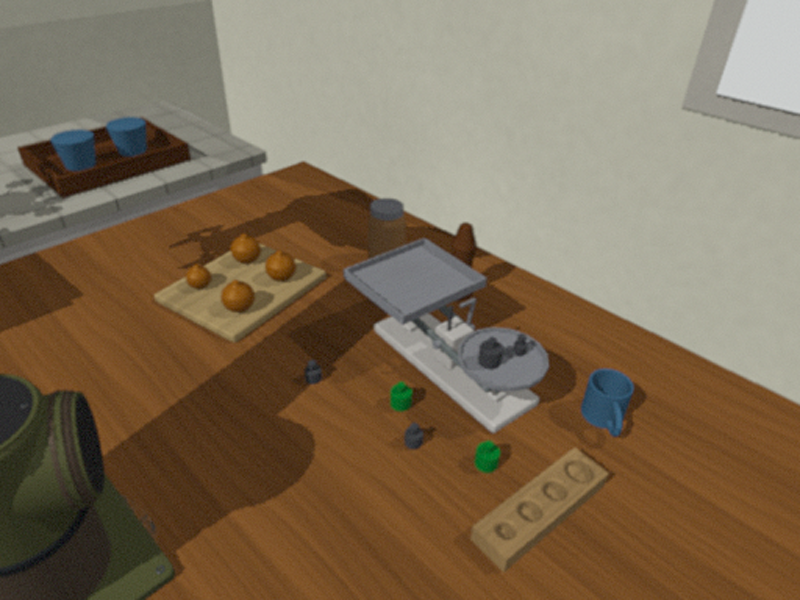

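```bash
cat >> h.py <<'E'
def nat(u,v): return (u+.5)*.64-.5,(v+.5)*.64-.5
def onions(n='top',img=None):
    im=r.read_camera(n) if img is None else img
    h=cv2.cvtColor(im,cv2.COLOR_BGR2HSV)
    m=((h[...,0]>=6)&(h[...,0]<=16)&(h[...,1]>190)&(h[...,2]>110)).astype(np.uint8)
    m=cv2.morphologyEx(m,cv2.MORPH_OPEN,np.ones((3,3)))
    k,_,st,ce=cv2.connectedComponentsWithStats(m)
    return [(ce[i],st[i]) for i in range(1,k) if 80<st[i,4]<100000],m
E
python3 - <<'E'
from h import *
T=r.camera_params('top');S=r.camera_params('side')
for n,p in (('top',T),('side',S)):
    b,_=onions(n)
    for c,s in b: print(n,(c/.64).round(),s,at(p,*c,.044).round(4))
def t(name,uv,z): print(name,at(T,*nat(*uv),z).round(4))
def ss(name,uv,z): print(name,'side',at(S,*nat(*uv),z).round(4))
for nm,uv,z in [('wA',(371,386),.02),('wB',(500,376),.02),('g1',(459,348),.02),('g2',(563,348),.02),('w200',(525,285),.092+.029),('w50',(537,254),.11),('plate',(530,272),.097),
 ('h0',(629,309),.028),('h1',(627,342),.028),('h2',(625,373),.028),('h3',(623,402),.028),('c1',(614,291),.028),('c2',(648,294),.028),('c3',(640,421),.028),('c4',(603,417),.028),
 ('tr1',(349,184),.13),('tr2',(454,198),.13),('tr3',(440,314),.13),('tr4',(331,298),.13),('mug',(605,220),.065),('jar',(260,150),.13),('mill',(380,146),.15)]: t(nm,uv,z)
for nm,uv,z in [('wA',(313,374),.015),('wB',(414,438),.015),('w200',(491,354),.11),('w50',(520,345),.105),('plate',(504,358),.097),
 ('h0',(578,470),.028),('h1',(554,491),.028),('h2',(530,512),.028),('h3',(505,531),.028)]: ss(nm,uv,z)
E
```

```text
wA [0.4267 0.0497 0.02  ]
wB [ 0.4475 -0.1531  0.02  ]
g1 [ 0.4899 -0.0879  0.02  ]
g2 [ 0.4944 -0.253   0.02  ]
w200 [ 0.5763 -0.1759  0.121 ]
w50 [ 0.626  -0.1959  0.11  ]
plate [ 0.6008 -0.1876  0.097 ]
h0 [ 0.5587 -0.3566  0.028 ]
h1 [ 0.506 -0.352  0.028]
h2 [ 0.4573 -0.3475  0.028 ]
h3 [ 0.4123 -0.3431  0.028 ]
c1 [ 0.5871 -0.3335  0.028 ]
c2 [ 0.5837 -0.3873  0.028 ]
c3 [ 0.3841 -0.3684  0.028 ]
c4 [ 0.3885 -0.3116  0.028 ]
tr1 [0.7207 0.0887 0.13  ]
tr2 [ 0.7037 -0.0686  0.13  ]
tr3 [ 0.5285 -0.0507  0.13  ]
tr4 [0.5478 0.1084 0.13  ]
mug [ 0.6935 -0.3112  0.065 ]
jar [0.7693 0.2236 0.13  ]
mill [0.7741 0.0436 0.15  ]
wA side [0.4224 0.0443 0.015 ]
wB side [ 0.4444 -0.1595  0.015 ]
w200 side [ 0.5765 -0.1818  0.11  ]
w50 side [ 0.6291 -0.1958  0.105 ]
plate side [ 0.5963 -0.1924  0.097 ]
h0 side [ 0.5562 -0.3576  0.028 ]
h1 side [ 0.504  -0.3541  0.028 ]
h2 side [ 0.4553 -0.3507  0.028 ]
h3 side [ 0.411  -0.3451  0.028 ]
```

Run:
```python
from h import *
im=r.read_camera('top');h=cv2.cvtColor(im,cv2.COLOR_BGR2HSV)
for uv in [(147,312),(212,304),(225,380),(152,390),(190,340),(300,340)]:
    u,v=nat(*uv);print(h[int(v)-6:int(v)+7:3,int(u)].tolist())
```

```text
[[14, 160, 153], [14, 160, 164], [14, 158, 215], [16, 137, 236], [15, 151, 228]]
[[14, 157, 154], [14, 158, 160], [13, 160, 204], [16, 140, 235], [15, 151, 228]]
[[13, 148, 143], [13, 158, 176], [14, 158, 213], [16, 140, 236], [15, 155, 224]]
[[14, 157, 166], [14, 161, 176], [14, 153, 225], [15, 153, 227], [13, 162, 208]]
[[21, 85, 229], [23, 78, 238], [23, 77, 239], [23, 77, 238], [22, 76, 238]]
[[13, 126, 119], [14, 123, 118], [14, 119, 103], [13, 121, 105], [12, 120, 108]]
```

```bash
sed -i 's/h\[...,1\]>190)&(h\[...,2\]>110/h[...,1]>133)\&(h[...,2]>125/' h.py
python3 - <<'E'
from h import *
T=r.camera_params('top');S=r.camera_params('side')
D={}
for n,p in (('top',T),('side',S)):
    b,m=onions(n)
    cv2.imwrite('/tmp/m.png',m*255)
    D[n]=[c for c,s in b]
    for c,s in b: print(n,(c/.64).round(),s,at(p,*c,.044).round(4))
for a in D['top']:
    print([ (tri(T,a,S,b)[0].round(3).tolist(),round(tri(T,a,S,b)[1],4)) for b in D['side'] if tri(T,a,S,b)[1]<.01])
E
```

```text
top [562. 271.] [    0     0   512   384 72381] [ 0.6132 -0.2478  0.044 ]
top [127. 435.] [    0    49   199   335 26892] [0.3438 0.4122 0.044 ]
top [ 20. 108.] [ 6 62 16 13 87] [0.8549 0.6229 0.044 ]
top [161. 233.] [  63  121   93   76 3276] [0.657  0.3869 0.044 ]
top [258. 265.] [155 143  20  51 495] [0.6102 0.2333 0.044 ]
top [211. 303.] [124 183  23  23 424] [0.5481 0.3017 0.044 ]
top [146. 310.] [ 82 187  24  23 442] [0.5348 0.3996 0.044 ]
top [267. 332.] [166 208  11  10  83] [0.5042 0.2121 0.044 ]
top [224. 377.] [132 230  24  24 443] [0.4341 0.2733 0.044 ]
top [152. 386.] [ 88 238  19  19 274] [0.4184 0.3816 0.044 ]
side [106. 364.] [ 57 223  22  22 107] [0.187  0.2542 0.044 ]
side [704. 492.] [439 307  23  16 106] [ 0.6303 -0.4924  0.044 ]
side [392. 512.] [238 315  26  25 135] [ 0.3224 -0.2388  0.044 ]
side [270. 549.] [149 327  46  49 331] [ 0.1869 -0.1761  0.044 ]
[]
[]
[]
[]
[]
[]
[]
[]
[]
[]
```

Request:
play_rows(increments=[[0.0246,-0.0345,0,0,0,1.5],[0.0246,-0.0345,0,0,0,1.5],[0.0246,-0.0345,0,0,0,1.5],[0.0246,-0.0345,0,0,0,1.5],[0.0246,-0.0345,0,0,0,1.5],[0.0246,-0.0345,0,0,0,1.5],[0.0246,-0.0345,0,0,0,1.5],[0.0246,-0.0345,0,0,0,1.5],[0.0246,-0.0345,0,0,0,1.5],[0.0246,-0.0345,0,0,0,0],[0.0018,-0.0396,-0.007,0,0,0],[0.0018,-0.0396,-0.007,0,0,0],[0.0018,-0.0396,-0.007,0,0,0],[0.0018,-0.0396,-0.007,0,0,0],[0.0018,-0.0396,-0.007,0,0,0],[0.0018,-0.0396,-0.007,0,0,0],[0.0018,-0.0396,-0.007,0,0,0],[0.0018,-0.0396,-0.007,0,0,0],[0.0018,-0.0396,-0.007,0,0,0],[0,0,0,0,0,0]], jaw=-0.1, force=30)

```text
t: 2.35
eef_pos: [0.4469, -0.1612, 0.1678]
eef_rot: [[-0.996, 0.095, 0.001], [0.095, 0.996, -0.002], [-0.001, -0.002, -1.0]]
contact_force: [-0.1, 0.4, -0.5]
finger_gap: 0.0382
grip_force: 0.0
```

```bash
cat >> h.py <<'E'
def wr(name):
    p=r.camera_params('wrist');im=r.read_camera('wrist')
    cv2.imwrite(f'pics/{name}.png',cv2.resize(im,(800,600),interpolation=cv2.INTER_CUBIC)); np.save(f'/tmp/{name}.npy',p,allow_pickle=True); s=r.state(); print(s['t'],s['eef_pos'].round(4),np.degrees(np.arctan2(s['eef_rot'][1,1],s['eef_rot'][0,1])).round(1),s['finger_gap'])
def P(name): return np.load(f'/tmp/{name}.npy',allow_pickle=True).item()
E
python3 -c "
from h import *
wr('w1')"
```

```text
2.4 [ 0.4463 -0.1587  0.1679] 84.6 0.03878787306109838
```

View pics/w1.png

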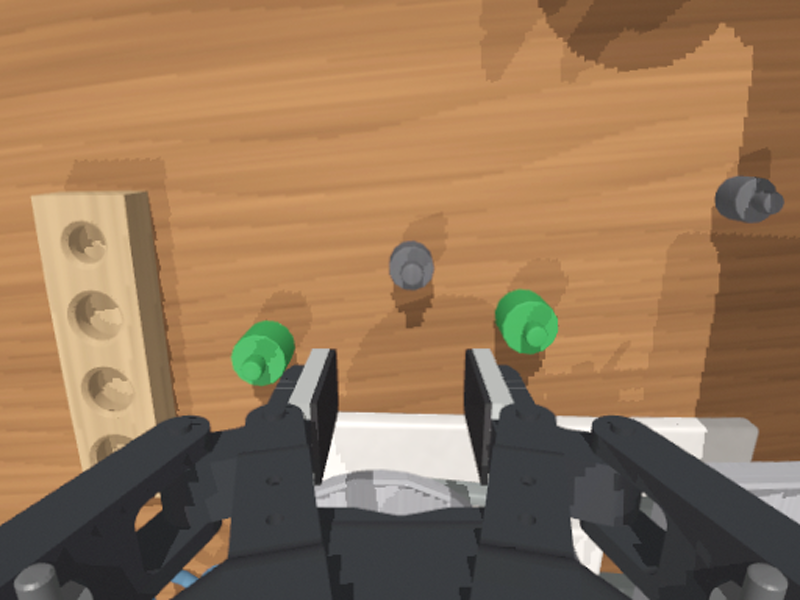

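```bash
python3 -c "
from h import *
p=P('w1')
for n,uv,z in [('wB',(412,272),.037),('wBbody',(411,263),.022),('wA',(770,203),.037),('h3',(84,242),.028),('h2',(96,315),.028),('h1',(108,388),.028),('g1',(252,368),.044)]: print(n,at(p,*nat(*uv),z).round(4))"
```

```text
wB [ 0.4456 -0.1548  0.037 ]
wBbody [ 0.4438 -0.1549  0.022 ]
wA [0.425  0.0453 0.037 ]
h3 [ 0.412 -0.341  0.028]
h2 [ 0.456 -0.345  0.028]
h1 [ 0.5036 -0.3499  0.028 ]
g1 [ 0.4913 -0.2506  0.044 ]
```

Request:
play_rows(increments=[[-0.001,0.0035,-0.035,0,0,0],[0,0,-0.045,0,0,0],[0,0,-0.035,0,0,0],[0,0,-0.018,0,0,0],[0,0,-0.009,0,0,0],[0,0,0,0,0,0]])

```text
t: 3.0
eef_pos: [0.4447, -0.152, 0.0256]
eef_rot: [[-0.996, 0.089, -0.002], [0.089, 0.996, 0.001], [0.002, 0.001, -1.0]]
contact_force: [0.4, -0.1, 0.0]
finger_gap: 0.0385
grip_force: 0.0
```

Request:
play_rows(increments=[[0,0,0,0,0,0],[0,0,0,0,0,0],[0,0,0,0,0,0],[0,0,0,0,0,0],[0,0,0,0,0,0]], jaw=-1, force=40)

```text
t: 3.5
eef_pos: [0.4463, -0.1536, 0.0273]
eef_rot: [[-0.996, 0.09, 0.002], [0.09, 0.996, -0.001], [-0.003, -0.001, -1.0]]
contact_force: [0.0, 0.5, 6.2]
finger_gap: 0.0104
grip_force: 39.5
```

Request:
play_rows(increments=[[0,0,0.01,0,0,0],[0,0,0.03,0,0,0],[0,0,0.045,0,0,0],[0,0,0.045,0,0,0],[0,0,0.035,0,0,0],[0,0,0,0,0,0]])

```text
t: 4.1
eef_pos: [0.4483, -0.1546, 0.1968]
eef_rot: [[-0.996, 0.09, 0.01], [0.09, 0.996, -0.005], [-0.01, -0.004, -1.0]]
contact_force: [-0.1, -0.4, -0.8]
finger_gap: 0.0103
grip_force: 39.1
```

```bash
python3 -c "
from h import *
wr('w2');print(r.state()['contact_force'],r.state()['grip_force'])"
```

```text
4.15 [ 0.4467 -0.1539  0.1943] 84.8 0.01058091601240517
[-0.19815854 -0.07312405 -1.54278154] 39.09768998622894
```

View pics/w2.png

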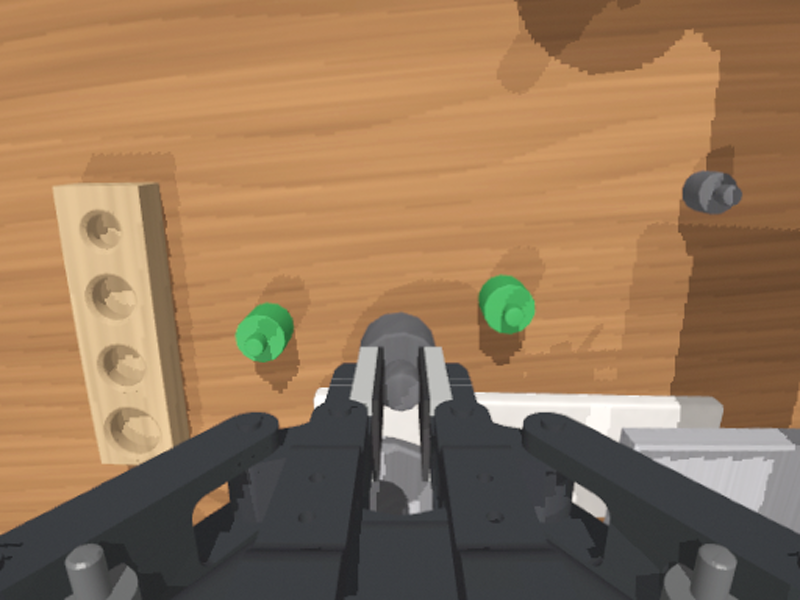

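Request:
play_rows(increments=[[0.0388,-0.0186,0,0,0,0],[0.0388,-0.0186,0,0,0,0],[0.0388,-0.0186,0,0,0,0],[0.0388,-0.0186,0,0,0,0],[0,0,-0.02,0,0,0],[0,0,-0.03,0,0,0],[0,0,-0.014,0,0,0],[0,0,-0.006,0,0,0],[0,0,0,0,0,0]])

```text
t: 5.05
eef_pos: [0.5992, -0.2271, 0.1206]
eef_rot: [[-0.996, 0.09, -0.003], [0.09, 0.996, 0.001], [0.003, 0.001, -1.0]]
contact_force: [0.2, 0.1, -1.3]
finger_gap: 0.0102
grip_force: 39.1
```

Request:
play_rows(increments=[[0,0,-0.0015,0,0,0],[0,0,-0.0015,0,0,0],[0,0,0,0,0,0]])

```text
t: 5.35
eef_pos: [0.6007, -0.2278, 0.1197]
eef_rot: [[-0.996, 0.09, 0.001], [0.09, 0.996, -0.001], [-0.001, -0.001, -1.0]]
contact_force: [-1.5, 0.5, 5.4]
finger_gap: 0.0104
grip_force: 39.7
```

Request:
play_rows(increments=[[0,0,0,0,0,0],[0,0,0,0,0,0],[0,0,0.01,0,0,0],[0,0,0.03,0,0,0],[0,0,0.04,0,0,0],[0,0,0.04,0,0,0]], jaw=-0.5)

```text
t: 5.95
eef_pos: [0.6001, -0.2274, 0.2396]
eef_rot: [[-0.996, 0.09, -0.001], [0.09, 0.996, 0.0], [0.001, 0.0, -1.0]]
contact_force: [0.7, 0.5, 0.4]
finger_gap: 0.0216
grip_force: 0.0
```

```bash
python3 -c "
from h import *
s=r.state();print(s['q'],s['eef_pos'])
im=r.read_camera('top');cv2.imwrite('pics/t2.png',im)
b,m=onions(img=im);p=r.camera_params('top')
for c,s in b:
  if 200<s[4]<500: print(s,at(p,*c,.044).round(4))"
```

```text
[-4.27964659e-01  3.94820813e-01  1.34615581e+00 -6.46819915e-07
  1.40175670e+00 -1.90864781e+00] [ 0.60009927 -0.22735828  0.23958417]
[  9  53  26  20 245] [0.8736 0.6042 0.044 ]
[192  81  32  23 386] [0.8096 0.1422 0.044 ]
[418 149  23  14 215] [ 0.6652 -0.4217  0.044 ]
[412 171  23  29 345] [ 0.5947 -0.4002  0.044 ]
[124 183  23  23 418] [0.5481 0.3017 0.044 ]
[ 82 187  24  23 435] [0.5348 0.3996 0.044 ]
[132 230  24  23 440] [0.4344 0.2733 0.044 ]
[ 88 238  19  19 275] [0.4183 0.3816 0.044 ]
```

View pics/t2.png

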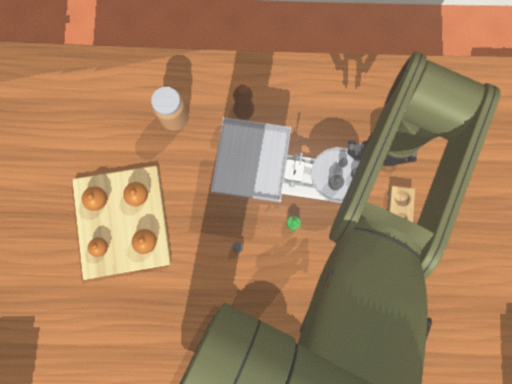

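Request:
play_rows(increments=[[-0.0043,0.0441,0,0,0,-8.3],[-0.0043,0.0441,0,0,0,-8.3],[-0.0043,0.0441,0,0,0,-8.3],[-0.0043,0.0441,0,0,0,-8.3],[-0.0043,0.0441,0,0,0,-8.3],[-0.0043,0.0441,0,0,0,-8.3],[-0.0043,0.0441,0,0,0,-8.3],[-0.0043,0.0441,0,0,0,-8.3],[-0.0043,0.0441,0,0,0,-8.3],[-0.0043,0.0441,0,0,0,-8.3],[-0.0043,0.0441,-0.02,0,0,-8.3],[-0.0043,0.0441,-0.03,0,0,0],[0,0,-0.03,0,0,0],[0,0,0,0,0,0],[0,0,0,0,0,0]], jaw=1)

```text
t: 7.5
eef_pos: [0.549, 0.2973, 0.1603]
eef_rot: [[0.109, 0.994, -0.001], [0.994, -0.109, -0.001], [-0.001, -0.001, -1.0]]
contact_force: [0.2, 0.6, 0.4]
finger_gap: 0.0856
grip_force: 0.0
```

```bash
python3 -c "
from h import *
wr('w3')
p=P('w3')
for X in [(.548,.302,.044),(.434,.273,.044),(.535,.4,.044),(.418,.382,.038)]: print((proj(p,X)/.64).round())"
```

```text
7.55 [0.5501 0.2973 0.1615] -6.3 0.08547894368198292
[397. 274.]
[197. 347.]
[347.  79.]
[128. 147.]
```

View pics/w3.png

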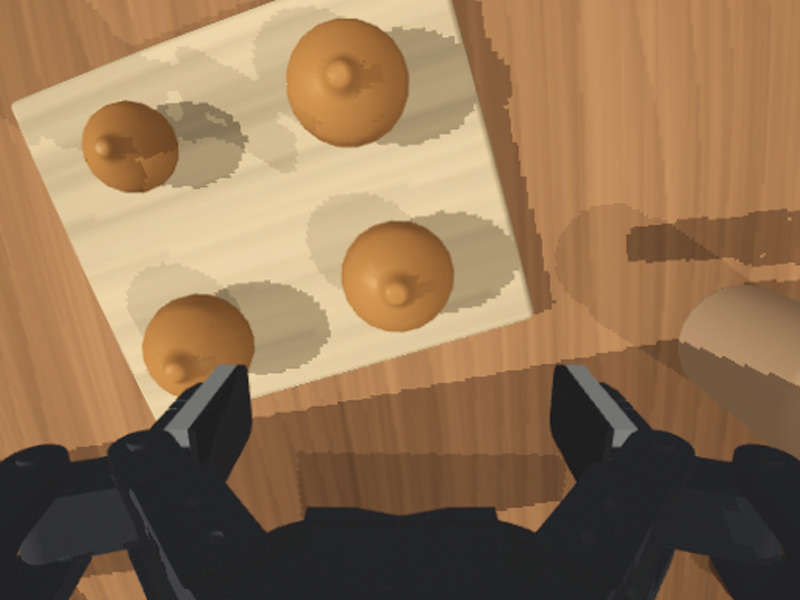

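Request:
play_rows(increments=[[-0.001,0.004,-0.03,0,0,0],[0,0,-0.045,0,0,0],[0,0,-0.035,0,0,0],[0,0,-0.02,0,0,0],[0,0,-0.007,0,0,0],[0,0,0,0,0,0]])

```text
t: 8.15
eef_pos: [0.5494, 0.3011, 0.0241]
eef_rot: [[0.11, 0.994, 0.001], [0.994, -0.11, 0.0], [0.001, 0.001, -1.0]]
contact_force: [0.0, 0.1, 0.5]
finger_gap: 0.0854
grip_force: 0.0
```

Request:
play_rows(increments=[[0,0,0,0,0,0],[0,0,0,0,0,0],[0,0,0,0,0,0],[0,0,0,0,0,0]], jaw=-1, force=25)

```text
t: 8.55
eef_pos: [0.5498, 0.3021, 0.0258]
eef_rot: [[0.109, 0.994, 0.004], [0.994, -0.109, 0.001], [0.002, 0.004, -1.0]]
contact_force: [-1.1, -0.8, 5.3]
finger_gap: 0.058
grip_force: 26.1
```

Request:
play_rows(increments=[[0,0,0.015,0,0,0],[0,0,0.04,0,0,0],[0,0,0.05,0,0,0],[0,0,0.045,0,0,0],[0.02,-0.0418,0.015,0,0,0],[0.02,-0.0418,0,0,0,0],[0.02,-0.0418,0,0,0,0],[0.02,-0.0418,0,0,0,0],[0.02,-0.0418,0,0,0,0],[0.02,-0.0418,0,0,0,0],[0,0,-0.02,0,0,0],[0,0,-0.025,0,0,0],[0,0,-0.013,0,0,0],[0,0,0,0,0,0]])

```text
t: 9.95
eef_pos: [0.6665, 0.0509, 0.1286]
eef_rot: [[0.109, 0.994, -0.004], [0.994, -0.109, -0.0], [-0.001, -0.004, -1.0]]
contact_force: [0.4, -0.2, -0.8]
finger_gap: 0.058
grip_force: 27.4
```

Request:
play_rows(increments=[[0.001,0,-0.0015,0,0,0],[0.001,0,-0.0015,0,0,0],[0,0,0,0,0,0]])

```text
t: 10.25
eef_pos: [0.6712, 0.0512, 0.1284]
eef_rot: [[0.108, 0.994, 0.002], [0.994, -0.108, -0.0], [0.0, 0.002, -1.0]]
contact_force: [0.3, 0.8, -0.8]
finger_gap: 0.0584
grip_force: 27.4
```

Request:
play_rows(increments=[[0,0,-0.0015,0,0,0],[0,0,-0.0015,0,0,0],[0,0,0,0,0,0]])

```text
t: 10.55
eef_pos: [0.6707, 0.051, 0.1248]
eef_rot: [[0.109, 0.994, 0.001], [0.994, -0.109, 0.0], [0.0, 0.001, -1.0]]
contact_force: [-0.5, 0.2, 3.4]
finger_gap: 0.0582
grip_force: 27.6
```

Request:
play_rows(increments=[[0,0,0,0,0,0],[0,0,0,0,0,0],[0,0,0,0,0,0],[0,0,0.005,0,0,0],[0,0,0.03,0,0,0],[0,0,0.05,0,0,0]], jaw=0.6)

```text
t: 11.15
eef_pos: [0.6675, 0.0507, 0.2062]
eef_rot: [[0.109, 0.994, -0.009], [0.994, -0.109, -0.0], [-0.001, -0.009, -1.0]]
contact_force: [0.8, 0.1, 0.5]
finger_gap: 0.0681
grip_force: 0.0
```

Request:
play_rows(increments=[[-0.0295,0.0278,0,0,0,0],[-0.0295,0.0278,0,0,0,0],[-0.0295,0.0278,0,0,0,0],[-0.0295,0.0278,0,0,0,0],[-0.0295,0.0278,0,0,0,0],[-0.0295,0.0278,0,0,0,0],[-0.0295,0.0278,0,0,0,0],[-0.0295,0.0278,0,0,0,0],[0,0,-0.04,0,0,0],[0,0,-0.04,0,0,0],[0,0,0,0,0,0]], jaw=1)

```text
t: 12.25
eef_pos: [0.4302, 0.2717, 0.1256]
eef_rot: [[0.108, 0.994, -0.009], [0.994, -0.108, -0.005], [-0.005, -0.008, -1.0]]
contact_force: [-0.9, -0.3, -0.2]
finger_gap: 0.0855
grip_force: 0.0
```

```bash
cat >> h.py <<'E'
def chk():
    im=r.read_camera('top');p=r.camera_params('top');b,m=onions(img=im)
    for c,s in b:
        if 180<s[4]<650 and max(s[2:4])<32: print(s[4],s[2:4],at(p,*c,.044).round(4),at(p,*c,.144).round(4))
    s=r.state();print(s['t'],s['eef_pos'].round(4))
E
python3 -c "
from h import *
chk()"
```

```text
427 [29 29] [0.8835 0.6256 0.044 ] [0.8407 0.5734 0.144 ]
403 [23 23] [0.6984 0.054  0.044 ] [0.6713 0.0503 0.144 ]
365 [21 23] [0.4337 0.2693 0.044 ] [0.4291 0.2473 0.144 ]
12.3 [0.4322 0.2723 0.1278]
```

Request:
play_rows(increments=[[0.001,0,-0.03,0,0,0],[0,0,-0.035,0,0,0],[0,0,-0.025,0,0,0],[0,0,-0.013,0,0,0],[0,0,0,0,0,0]])

```text
t: 12.8
eef_pos: [0.4362, 0.2731, 0.0264]
eef_rot: [[0.11, 0.994, -0.0], [0.994, -0.11, -0.0], [-0.0, -0.0, -1.0]]
contact_force: [-0.6, -1.2, -0.1]
finger_gap: 0.0852
grip_force: 0.0
```

Request:
play_rows(increments=[[0,0,0,0,0,0],[0,0,0,0,0,0],[0,0,0,0,0,0],[0,0,0,0,0,0]], jaw=-1)

```text
t: 13.2
eef_pos: [0.4367, 0.2739, 0.0284]
eef_rot: [[0.109, 0.994, 0.003], [0.994, -0.109, 0.002], [0.002, 0.003, -1.0]]
contact_force: [-0.0, -0.8, 6.3]
finger_gap: 0.0577
grip_force: 26.1
```

Request:
play_rows(increments=[[0,0,0.015,0,0,0],[0,0,0.04,0,0,0],[0,0,0.05,0,0,0],[0,0,0.045,0,0,0],[0.0283,-0.0369,0.03,0,0,0],[0.0283,-0.0369,0,0,0,0],[0.0283,-0.0369,0,0,0,0],[0.0283,-0.0369,0,0,0,0],[0.0283,-0.0369,0,0,0,0],[0.0283,-0.0369,0,0,0,0],[0.0283,-0.0369,0,0,0,0],[0.0283,-0.0369,0,0,0,0],[0,0,0,0,0,0],[0,0,-0.03,0,0,0],[0,0,-0.03,0,0,0],[0,0,-0.013,0,0,0],[0,0,0,0,0,0]])

```text
t: 14.9
eef_pos: [0.6571, -0.0179, 0.1288]
eef_rot: [[0.109, 0.994, -0.004], [0.994, -0.109, 0.0], [0.0, -0.004, -1.0]]
contact_force: [-0.2, -0.1, -0.5]
finger_gap: 0.0578
grip_force: 27.7
```

Request:
play_rows(increments=[[0.003,-0.004,-0.0015,0,0,0],[0,0,-0.0015,0,0,0],[0,0,0,0,0,0],[0,0,0,0,0,0]])

```text
t: 15.3
eef_pos: [0.6625, -0.0224, 0.1284]
eef_rot: [[0.109, 0.994, 0.002], [0.994, -0.109, -0.0], [0.0, 0.002, -1.0]]
contact_force: [-0.9, 0.1, -0.9]
finger_gap: 0.0576
grip_force: 27.7
```

Request:
play_rows(increments=[[0,0,-0.0015,0,0,0],[0,0,-0.0015,0,0,0],[0,0,0,0,0,0]])

```text
t: 15.6
eef_pos: [0.6625, -0.0222, 0.1247]
eef_rot: [[0.109, 0.994, 0.001], [0.994, -0.109, 0.0], [0.0, 0.001, -1.0]]
contact_force: [0.6, 2.5, 1.2]
finger_gap: 0.0576
grip_force: 27.8
```

Request:
play_rows(increments=[[0,0,0,0,0,0],[0,0,0,0,0,0],[0,0,0,0,0,0],[0,0,0.005,0,0,0],[0,0,0.03,0,0,0],[0,0,0.05,0,0,0]], jaw=0.6)

```text
t: 16.2
eef_pos: [0.6591, -0.0222, 0.2063]
eef_rot: [[0.109, 0.994, -0.009], [0.994, -0.109, 0.001], [-0.0, -0.009, -1.0]]
contact_force: [0.6, -0.6, -0.1]
finger_gap: 0.0683
grip_force: 0.0
```

Request:
play_rows(increments=[[-0.0127,0.04225,0,0,0,0],[-0.0127,0.04225,0,0,0,0],[-0.0127,0.04225,0,0,0,0],[-0.0127,0.04225,0,0,0,0],[-0.0127,0.04225,0,0,0,0],[-0.0127,0.04225,0,0,0,0],[-0.0127,0.04225,0,0,0,0],[-0.0127,0.04225,0,0,0,0],[-0.0127,0.04225,0,0,0,0],[-0.0127,0.04225,0,0,0,0],[0,0,-0.03,0,0,0],[0,0,-0.03,0,0,0],[0,0,0,0,0,0]], jaw=1)

```text
t: 17.5
eef_pos: [0.5317, 0.3987, 0.1452]
eef_rot: [[0.108, 0.994, -0.008], [0.994, -0.108, -0.005], [-0.006, -0.007, -1.0]]
contact_force: [-1.0, -0.9, -0.5]
finger_gap: 0.0854
grip_force: 0.0
```

```bash
python3 -c "
from h import *
chk()
p=r.camera_params('wrist')
for X in [(.535,.4,.044),(.418,.382,.038)]: print((proj(p,X)/.64).round())
b,m=onions('wrist')
for c,s in b: print((c/.64).round(),s)"
```

```text
416 [23 23] [0.6983 0.0532 0.044 ] [0.6713 0.0496 0.144 ]
390 [23 22] [ 0.689  -0.0271  0.044 ] [ 0.6627 -0.0239  0.144 ]
439 [24 23] [0.5347 0.3997 0.044 ] [0.5215 0.3667 0.144 ]
276 [19 19] [0.4185 0.3817 0.044 ] [0.4152 0.3502 0.144 ]
17.55 [0.5332 0.3992 0.1474]
[404. 287.]
[189. 339.]
[405. 168.] [    0     0   512   295 94057]
[517. 204.] [329 117   5  27 102]
[400. 292.] [ 221  152   73   70 3921]
[184. 342.] [  94  193   50   50 1802]
[109. 560.] [ 56 352  27  13 222]
[694. 586.] [420 363  48  21 721]
```

Onions A and C sit well; B is unmoved. Descend on B.

Request:
play_rows(increments=[[0,0,-0.045,0,0,0],[0,0,-0.04,0,0,0],[0,0,-0.025,0,0,0],[0,0,-0.012,0,0,0],[0,0,0,0,0,0]])

```text
t: 18.1
eef_pos: [0.5354, 0.3997, 0.0272]
eef_rot: [[0.11, 0.994, -0.001], [0.994, -0.11, -0.0], [-0.0, -0.001, -1.0]]
contact_force: [1.3, -0.5, 1.0]
finger_gap: 0.0855
grip_force: 0.0
```

Request:
play_rows(increments=[[0,0,0,0,0,0],[0,0,0,0,0,0],[0,0,0,0,0,0],[0,0,0,0,0,0]], jaw=-1)

```text
t: 18.5
eef_pos: [0.5365, 0.4011, 0.0303]
eef_rot: [[0.109, 0.994, 0.004], [0.994, -0.109, 0.003], [0.003, 0.004, -1.0]]
contact_force: [-1.0, -1.3, 6.2]
finger_gap: 0.0581
grip_force: 26.4
```

Request:
play_rows(increments=[[0,0,0.015,0,0,0],[0,0,0.04,0,0,0],[0,0,0.05,0,0,0],[0,0,0.045,0,0,0],[0.0062,-0.0424,0.03,0,0,0],[0.0062,-0.0424,0,0,0,0],[0.0062,-0.0424,0,0,0,0],[0.0062,-0.0424,0,0,0,0],[0.0062,-0.0424,0,0,0,0],[0.0062,-0.0424,0,0,0,0],[0.0062,-0.0424,0,0,0,0],[0.0062,-0.0424,0,0,0,0],[0,0,0,0,0,0],[0,0,-0.03,0,0,0],[0,0,-0.03,0,0,0],[0,0,-0.013,0,0,0],[0,0,0,0,0,0],[0,0,0,0,0,0]])

```text
t: 20.3
eef_pos: [0.5849, 0.0633, 0.134]
eef_rot: [[0.108, 0.994, 0.001], [0.994, -0.108, 0.0], [0.0, 0.001, -1.0]]
contact_force: [0.2, -0.8, -0.1]
finger_gap: 0.0578
grip_force: 27.5
```

Request:
play_rows(increments=[[0,-0.002,-0.003,0,0,0],[0,0,-0.002,0,0,0],[0,0,-0.0015,0,0,0],[0,0,0,0,0,0],[0,0,0,0,0,0]])

```text
t: 20.8
eef_pos: [0.5848, 0.0608, 0.127]
eef_rot: [[0.109, 0.994, 0.001], [0.994, -0.109, 0.0], [0.0, 0.001, -1.0]]
contact_force: [0.1, 1.3, 0.1]
finger_gap: 0.0583
grip_force: 27.5
```

Request:
play_rows(increments=[[0,0,-0.0015,0,0,0],[0,0,0,0,0,0],[0,0,0,0,0,0]])

```text
t: 21.1
eef_pos: [0.5843, 0.0607, 0.125]
eef_rot: [[0.109, 0.994, -0.0], [0.994, -0.109, -0.0], [-0.0, -0.0, -1.0]]
contact_force: [0.1, 1.2, 0.6]
finger_gap: 0.0582
grip_force: 27.5
```

Request:
play_rows(increments=[[0,0,0,0,0,0],[0,0,0,0,0,0],[0,0,0,0,0,0],[0,0,0.005,0,0,0],[0,0,0.03,0,0,0],[0,0,0.05,0,0,0]], jaw=0.5)

```text
t: 21.7
eef_pos: [0.5815, 0.0606, 0.2077]
eef_rot: [[0.109, 0.994, -0.009], [0.994, -0.109, -0.0], [-0.001, -0.009, -1.0]]
contact_force: [0.8, 0.0, -0.0]
finger_gap: 0.0642
grip_force: 0.0
```

Request:
play_rows(increments=[[-0.0208,0.0402,0,0,0,0],[-0.0208,0.0402,0,0,0,0],[-0.0208,0.0402,0,0,0,0],[-0.0208,0.0402,0,0,0,0],[-0.0208,0.0402,0,0,0,0],[-0.0208,0.0402,0,0,0,0],[-0.0208,0.0402,0,0,0,0],[-0.0208,0.0402,0,0,0,0],[0,0,-0.035,0,0,0],[0,0,-0.035,0,0,0],[0,0,0,0,0,0],[0,0,0,0,0,0]], jaw=0.8)

```text
t: 22.9
eef_pos: [0.4177, 0.3821, 0.1402]
eef_rot: [[0.109, 0.994, -0.001], [0.994, -0.109, -0.001], [-0.001, -0.001, -1.0]]
contact_force: [-0.6, 1.1, 0.5]
finger_gap: 0.0768
grip_force: 0.0
```

```bash
python3 -c "
from h import *
chk()
p=r.camera_params('wrist')
for X in [(.418,.382,.038)]: print((proj(p,X)/.64).round())
b,m=onions('wrist')
for c,s in b: print((c/.64).round(),s,at(p,*c,.038))"
```

```text
425 [23 24] [0.6978 0.0533 0.044 ] [0.6708 0.0497 0.144 ]
398 [23 22] [ 0.6892 -0.0269  0.044 ] [ 0.6629 -0.0237  0.144 ]
425 [23 24] [0.6031 0.0628 0.044 ] [0.5841 0.0583 0.144 ]
276 [19 19] [0.4184 0.3816 0.044 ] [0.4151 0.3501 0.144 ]
22.95 [0.4187 0.3827 0.1413]
[398. 291.]
[300. 175.] [    0     0   512   337 83875] [0.37810755 0.44344091 0.038     ]
[395. 293.] [ 226  161   55   53 2219] [0.41610177 0.38126462 0.038     ]
[776. 354.] [ 478  174   34  111 3159] [0.61658334 0.32464396 0.038     ]
[134. 561.] [ 65 345  39  27 680] [0.23843415 0.22946529 0.038     ]
```

Request:
play_rows(increments=[[-0.001,-0.0005,-0.045,0,0,0],[0,0,-0.04,0,0,0],[0,0,-0.025,0,0,0],[0,0,-0.012,0,0,0],[0,0,0,0,0,0]])

```text
t: 23.5
eef_pos: [0.4174, 0.3817, 0.0179]
eef_rot: [[0.11, 0.994, -0.0], [0.994, -0.11, -0.0], [-0.0, -0.0, -1.0]]
contact_force: [-0.5, -0.5, -0.1]
finger_gap: 0.0771
grip_force: 0.0
```

Request:
play_rows(increments=[[0,0,0,0,0,0],[0,0,0,0,0,0],[0,0,0,0,0,0],[0,0,0,0,0,0]], jaw=-1)

```text
t: 23.9
eef_pos: [0.4183, 0.3829, 0.0203]
eef_rot: [[0.109, 0.994, 0.003], [0.994, -0.109, 0.003], [0.003, 0.003, -1.0]]
contact_force: [-0.3, 0.6, 6.2]
finger_gap: 0.0451
grip_force: 25.0
```

Request:
play_rows(increments=[[0,0,0.015,0,0,0],[0,0,0.04,0,0,0],[0,0,0.05,0,0,0],[0,0,0.045,0,0,0],[0,0,0.035,0,0,0],[0.0164,-0.0395,0.005,0,0,0],[0.0164,-0.0395,0,0,0,0],[0.0164,-0.0395,0,0,0,0],[0.0164,-0.0395,0,0,0,0],[0.0164,-0.0395,0,0,0,0],[0.0164,-0.0395,0,0,0,0],[0.0164,-0.0395,0,0,0,0],[0.0164,-0.0395,0,0,0,0],[0.0164,-0.0395,0,0,0,0],[0.0164,-0.0395,0,0,0,0],[0,0,0,0,0,0],[0,0,-0.03,0,0,0],[0,0,-0.03,0,0,0],[0,0,-0.012,0,0,0],[0,0,0,0,0,0]])

```text
t: 25.9
eef_pos: [0.5791, -0.0125, 0.1347]
eef_rot: [[0.108, 0.994, -0.004], [0.994, -0.108, 0.001], [0.0, -0.004, -1.0]]
contact_force: [-0.0, 0.5, 0.3]
finger_gap: 0.0452
grip_force: 25.9
```

Request:
play_rows(increments=[[0,0,0,0,0,0]])

```text
t: 26.0
eef_pos: [0.5815, -0.0127, 0.1371]
eef_rot: [[0.108, 0.994, 0.001], [0.994, -0.108, -0.0], [0.0, 0.001, -1.0]]
contact_force: [0.5, 0.5, -0.5]
finger_gap: 0.0451
grip_force: 25.9
```

Request:
play_rows(increments=[[0,0,-0.006,0,0,0],[0,0,-0.005,0,0,0],[0,0,-0.003,0,0,0],[0,0,-0.001,0,0,0],[0,0,0,0,0,0],[0,0,0,0,0,0]])

```text
t: 26.6
eef_pos: [0.581, -0.0132, 0.1211]
eef_rot: [[0.109, 0.994, 0.0], [0.994, -0.109, 0.0], [0.0, 0.0, -1.0]]
contact_force: [-0.2, 0.9, -0.1]
finger_gap: 0.0453
grip_force: 25.9
```

Request:
play_rows(increments=[[0,0,-0.0012,0,0,0],[0,0,0,0,0,0]])

```text
t: 26.8
eef_pos: [0.5809, -0.0132, 0.1198]
eef_rot: [[0.109, 0.994, 0.0], [0.994, -0.109, -0.0], [-0.0, 0.0, -1.0]]
contact_force: [-1.3, -0.1, -0.7]
finger_gap: 0.0451
grip_force: 25.9
```

Request:
play_rows(increments=[[0,0,0,0,0,0],[0,0,0,0,0,0],[0,0,0,0,0,0],[0,0,0,0,0,0],[0,0,0.005,0,0,0],[0,0,0.03,0,0,0],[0,0,0.05,0,0,0],[0,0,0.04,0,0,0]], jaw=0.25)

```text
t: 27.6
eef_pos: [0.581, -0.0132, 0.2471]
eef_rot: [[0.109, 0.994, 0.001], [0.994, -0.109, -0.0], [0.0, 0.001, -1.0]]
contact_force: [1.8, -0.7, 0.9]
finger_gap: 0.0535
grip_force: 0.0
```

Request:
play_rows(increments=[[-0.03,0.03,0,0,0,8.3],[-0.03,0.03,0,0,0,8.3],[-0.03,0.03,0,0,0,8.3],[-0.02,0.03,0,0,0,8.3],[0,0.03,0,0,0,8.3],[0,0.01,0,0,0,8.3],[0,0,0,0,0,8.3],[0,0,0,0,0,8.3],[0,0,0,0,0,8.3],[0,0,0,0,0,8.3],[0,0,0,0,0,8.3],[0,0,0,0,0,0],[0,0,0,0,0,0],[0,0,0,0,0,0],[0,0,0,0,0,0],[0,0,0,0,0,0],[0,0,0,0,0,0],[0,0,0,0,0,0]], jaw=-0.3)

```text
t: 29.4
eef_pos: [0.4709, 0.1468, 0.2448]
eef_rot: [[-0.996, 0.087, -0.0], [0.087, 0.996, -0.0], [0.0, -0.0, -1.0]]
contact_force: [0.7, -0.6, 0.3]
finger_gap: 0.0298
grip_force: 0.0
```

```bash
python3 -c "
from h import *
chk()
im=r.read_camera('side')
cv2.imwrite('pics/s3.png',cv2.resize(im[130:290,190:390],(800,640),interpolation=cv2.INTER_CUBIC)[:600])"
```

```text
410 [23 23] [0.6941 0.0536 0.044 ] [0.6674 0.0499 0.144 ]
396 [22 23] [ 0.6856 -0.0256  0.044 ] [ 0.6596 -0.0226  0.144 ]
421 [23 23] [0.601  0.0629 0.044 ] [0.5822 0.0584 0.144 ]
196 [17 16] [ 0.5942 -0.0141  0.044 ] [ 0.576 -0.012  0.144]
29.45 [0.4709 0.1469 0.2448]
```

View pics/s3.png

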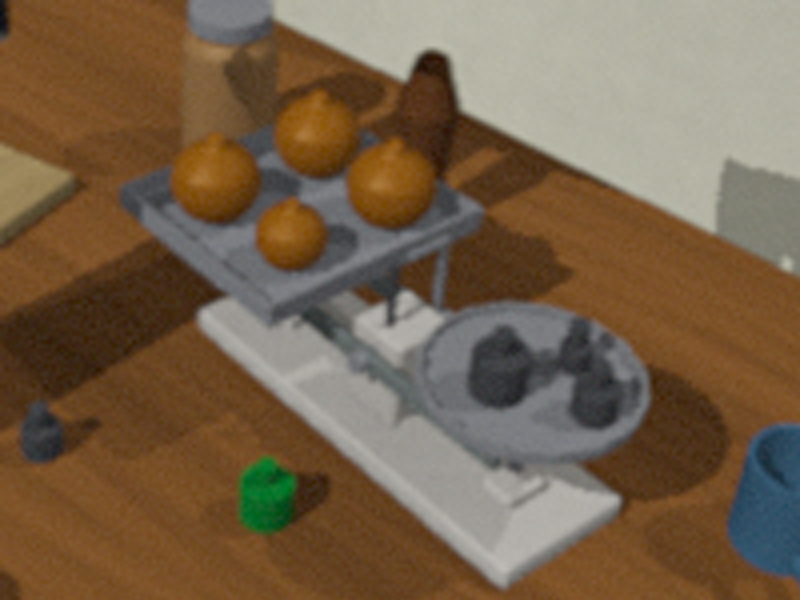

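Request:
play_rows(increments=[[-0.015,-0.034,-0.03,0,0,0],[-0.015,-0.034,-0.03,0,0,0],[-0.016,-0.033,-0.035,0,0,0],[0,0,0,0,0,0],[0,0,0,0,0,0]])

```text
t: 30.0
eef_pos: [0.4243, 0.0457, 0.1497]
eef_rot: [[-0.996, 0.089, -0.002], [0.089, 0.996, 0.0], [0.002, 0.0, -1.0]]
contact_force: [0.9, 0.5, 0.2]
finger_gap: 0.0301
grip_force: 0.0
```

```bash
python3 -c "
from h import *
wr('w4');p=P('w4')
print((proj(p,(.425,.046,.037))/.64).round(),(proj(p,(.425,.046,.0))/.64).round())"
```

```text
30.05 [0.4261 0.0463 0.1507] 85.0 0.030187828811721426
[401. 285.] [401. 269.]
```

View pics/w4.png

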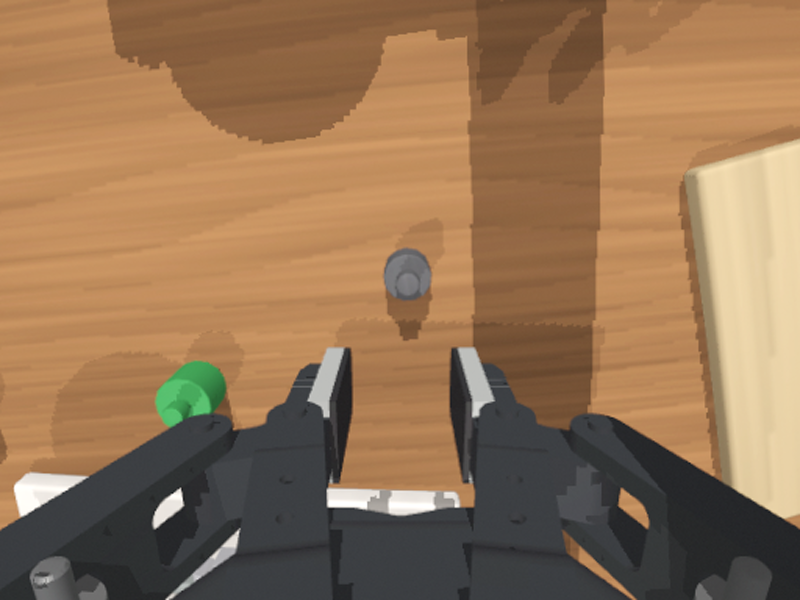

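Request:
play_rows(increments=[[0,0.0025,-0.035,0,0,0],[0,0,-0.045,0,0,0],[0,0,-0.028,0,0,0],[0,0,-0.012,0,0,0],[0,0,-0.004,0,0,0],[0,0,0,0,0,0]])

```text
t: 30.65
eef_pos: [0.427, 0.0495, 0.0267]
eef_rot: [[-0.996, 0.085, 0.002], [0.085, 0.996, 0.0], [-0.002, 0.0, -1.0]]
contact_force: [-0.2, -0.2, 0.3]
finger_gap: 0.03
grip_force: 0.0
```

Request:
play_rows(increments=[[0,0,0,0,0,0],[0,0,0,0,0,0],[0,0,0,0,0,0],[0,0,0,0,0,0]], jaw=-1, force=40)

```text
t: 31.05
eef_pos: [0.4268, 0.049, 0.0275]
eef_rot: [[-0.996, 0.087, 0.004], [0.087, 0.996, 0.0], [-0.004, 0.001, -1.0]]
contact_force: [0.8, 2.3, 6.3]
finger_gap: 0.0103
grip_force: 39.5
```

Request:
play_rows(increments=[[0,0,0.01,0,0,0],[0,0,0.04,0,0,0],[0.0034,-0.044,0.045,0,0,0],[0.0034,-0.044,0,0,0,0],[0.0034,-0.044,0,0,0,0],[0.0034,-0.044,0,0,0,0],[0.0034,-0.044,0,0,0,0],[0.0034,-0.044,0,0,0,0],[0.0034,-0.044,0,0,0,0],[0.0034,-0.044,0,0,0,0],[0.0034,-0.0445,0,0,0,0],[0,0,0,0,0,0],[0,0,-0.03,0,0,0],[0,0,-0.02,0,0,0],[0,0,0,0,0,0],[0,0,0,0,0,0]])

```text
t: 32.65
eef_pos: [0.4544, -0.3378, 0.0622]
eef_rot: [[-0.996, 0.086, -0.001], [0.086, 0.996, 0.001], [0.001, 0.001, -1.0]]
contact_force: [0.4, -0.1, -0.7]
finger_gap: 0.0103
grip_force: 39.2
```

```bash
python3 -c "
from h import *
wr('w5');p=P('w5');e=r.state()['eef_pos']
for n,X in [('h3',(.4118,-.343,.028)),('h2',(.4563,-.3475,.028)),('h1',(.5045,-.352,.028)),('wbot',e+[0,0,-.0265])]:print(n,(proj(p,X)/.64).round())"
```

```text
32.7 [ 0.4552 -0.3384  0.0629] 85.1 0.009946873679833894
h3 [374. 223.]
h2 [374. 344.]
h1 [375. 458.]
wbot [398. 348.]
```

View pics/w5.png

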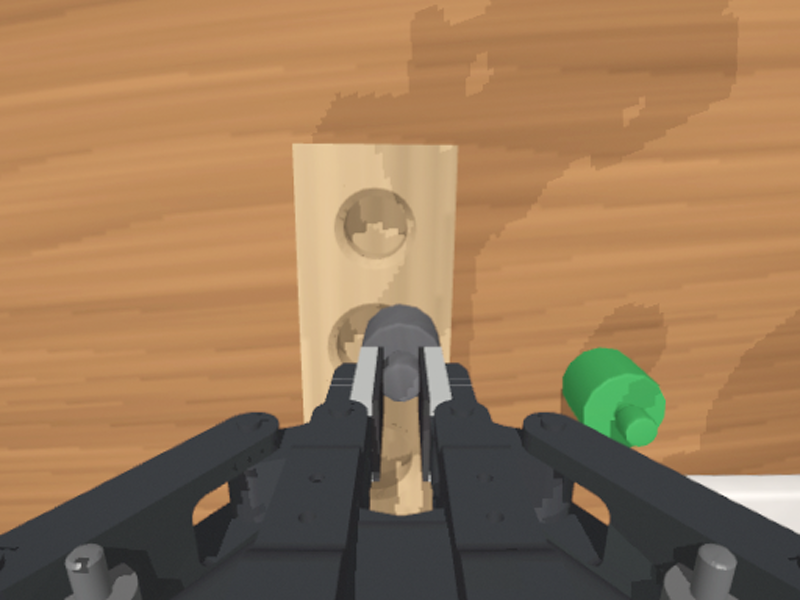

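Request:
play_rows(increments=[[0.002,-0.0095,0,0,0,0],[0,0,-0.005,0,0,0],[0,0,-0.003,0,0,0],[0,0,-0.003,0,0,0],[0,0,-0.003,0,0,0],[0,0,0,0,0,0],[0,0,0,0,0,0]])

```text
t: 33.4
eef_pos: [0.4577, -0.3482, 0.0482]
eef_rot: [[-0.996, 0.086, 0.001], [0.086, 0.996, -0.0], [-0.001, -0.0, -1.0]]
contact_force: [2.0, 0.4, 1.0]
finger_gap: 0.0104
grip_force: 39.6
```

Request:
play_rows(increments=[[-0.0005,0,-0.002,0,0,0],[0,0,-0.002,0,0,0],[0,0,-0.002,0,0,0],[0,0,-0.001,0,0,0],[0,0,0,0,0,0],[0,0,0,0,0,0]])

```text
t: 34.0
eef_pos: [0.4578, -0.3486, 0.0418]
eef_rot: [[-0.996, 0.087, 0.003], [0.087, 0.996, -0.001], [-0.003, -0.001, -1.0]]
contact_force: [4.7, 1.7, 6.4]
finger_gap: 0.0101
grip_force: 40.2
```

Request:
play_rows(increments=[[0.0012,0.0004,0,0,0,0],[0,0,-0.001,0,0,0],[0,0,-0.001,0,0,0],[0,0,0,0,0,0]])

```text
t: 34.4
eef_pos: [0.4589, -0.3486, 0.0414]
eef_rot: [[-0.996, 0.086, 0.003], [0.086, 0.996, -0.002], [-0.003, -0.002, -1.0]]
contact_force: [1.2, 2.9, 17.8]
finger_gap: 0.0101
grip_force: 41.4
```

Request:
play_rows(increments=[[0,0,0,0,0,0],[0,0,0,0,0,0],[0,0,0.015,0,0,0],[0,0,0.04,0,0,0],[0,0,0.05,0,0,0],[0,0,0.05,0,0,0],[0.0357,0.03,0.03,0,0,0],[0.0357,0.03,0,0,0,0],[0.0357,0.03,0,0,0,0],[0.0357,0.03,0,0,0,0],[0,0,0,0,0,0],[0,0,0,0,0,0]], jaw=-0.5)

```text
t: 35.6
eef_pos: [0.5964, -0.2296, 0.2194]
eef_rot: [[-0.996, 0.084, -0.004], [0.084, 0.996, 0.001], [0.004, 0.0, -1.0]]
contact_force: [-0.6, -0.7, 0.5]
finger_gap: 0.0215
grip_force: 0.0
```

```bash
python3 -c "
from h import *
wr('w6');p=P('w6')
for n,X in [('wB',(.601,-.228,.142)),('w200',(.5765,-.179,.149)),('w50',(.627,-.196,.138))]:print(n,(proj(p,X)/.64).round())"
```

```text
35.65 [ 0.5957 -0.2304  0.2195] 85.1 0.021474295912628633
wB [404. 313.]
w200 [514. 254.]
w50 [476. 358.]
```

View pics/w6.png

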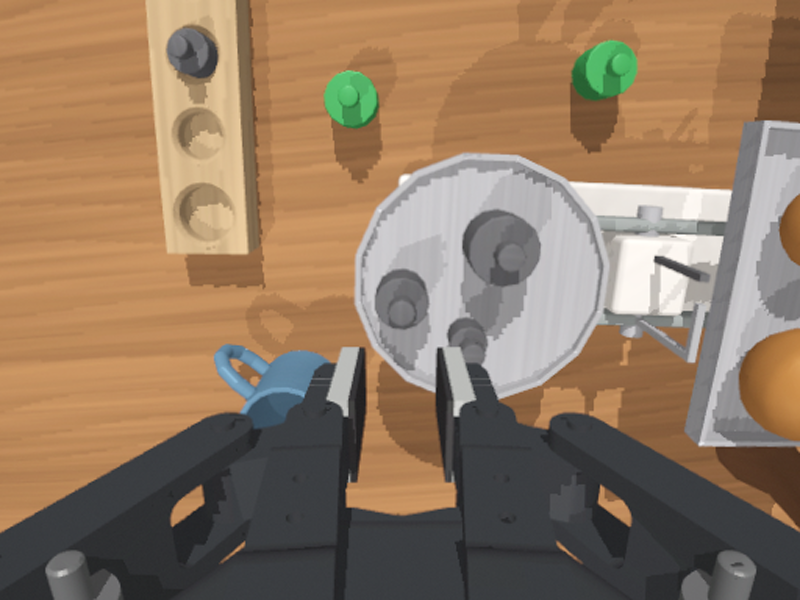

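```bash
python3 -c "
from h import *
p=P('w6')
for n,uv,z in [('wB',(402,312),.142),('w200',(511,257),.149),('w50',(472,346),.138),('h1',(201,133),.028),('h0',(206,211),.028),('wA',(181,46),.051)]:print(n,at(p,*nat(*uv),z).round(4))
print(r.state()['eef_pos'])"
```

```text
wB [ 0.6001 -0.2291  0.142 ]
w200 [ 0.5773 -0.1806  0.149 ]
w50 [ 0.6208 -0.1978  0.138 ]
h1 [ 0.5064 -0.3495  0.028 ]
h0 [ 0.5558 -0.3548  0.028 ]
wA [ 0.4589 -0.3445  0.051 ]
[ 0.59565922 -0.23044333  0.21954055]
```

Request:
play_rows(increments=[[0.0048,0.002,-0.02,0,0,0],[0,0,-0.035,0,0,0],[0,0,-0.02,0,0,0],[0,0,-0.008,0,0,0],[0,0,-0.003,0,0,0],[0,0,0,0,0,0],[0,0,0,0,0,0]])

```text
t: 36.35
eef_pos: [0.6024, -0.2295, 0.1364]
eef_rot: [[-0.996, 0.087, 0.002], [0.087, 0.996, -0.001], [-0.002, -0.001, -1.0]]
contact_force: [0.2, -0.1, 0.1]
finger_gap: 0.0216
grip_force: 0.0
```

Request:
play_rows(increments=[[0,0,0,0,0,0],[0,0,0,0,0,0],[0,0,0,0,0,0],[0,0,0,0,0,0]], jaw=-1)

```text
t: 36.75
eef_pos: [0.6021, -0.2288, 0.1355]
eef_rot: [[-0.996, 0.086, 0.001], [0.086, 0.996, -0.0], [-0.001, -0.0, -1.0]]
contact_force: [0.4, -0.3, 1.0]
finger_gap: 0.0096
grip_force: 39.0
```

Request:
play_rows(increments=[[0,0,0.015,0,0,0],[0,0,0.035,0,0,0],[0,0,0.04,0,0,0],[-0.0238,-0.0308,0,0,0,0],[-0.0238,-0.0308,0,0,0,0],[-0.0238,-0.0308,0,0,0,0],[-0.0238,-0.0308,0,0,0,0],[0,0,0,0,0,0],[0,0,-0.045,0,0,0],[0,0,-0.05,0,0,0],[0,0,-0.05,0,0,0],[0,0,-0.01,0,0,0],[0,0,0,0,0,0],[0,0,0,0,0,0],[0,0,0,0,0,0]])

```text
t: 38.25
eef_pos: [0.5088, -0.3532, 0.073]
eef_rot: [[-0.996, 0.086, 0.004], [0.086, 0.996, -0.003], [-0.005, -0.003, -1.0]]
contact_force: [-0.1, -0.2, -0.4]
finger_gap: 0.0098
grip_force: 39.1
```

```bash
python3 -c "
from h import *
wr('w7');p=P('w7');e=r.state()['eef_pos']
for n,X in [('h2',(.457,-.3475,.028)),('h1',(.5055,-.352,.028)),('wbot',e+[0,0,-.03])]:print(n,(proj(p,X)/.64).round())"
```

```text
38.3 [ 0.5085 -0.3531  0.073 ] 85.1 0.009842313189200818
h2 [404. 191.]
h1 [403. 319.]
wbot [400. 340.]
```

View pics/w7.png

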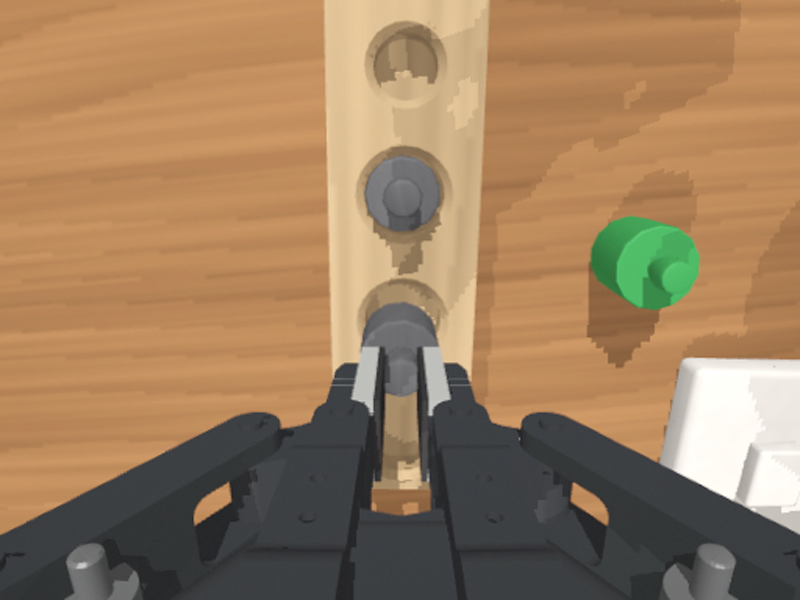

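Request:
play_rows(increments=[[-0.002,0.0006,-0.008,0,0,0],[0,0,-0.006,0,0,0],[0,0,-0.003,0,0,0],[0,0,-0.003,0,0,0],[0,0,0,0,0,0],[0,0,0,0,0,0]])

```text
t: 38.9
eef_pos: [0.5099, -0.3537, 0.0544]
eef_rot: [[-0.996, 0.087, 0.011], [0.087, 0.996, -0.006], [-0.012, -0.005, -1.0]]
contact_force: [3.9, 2.5, 16.3]
finger_gap: 0.0096
grip_force: 45.4
```

Request:
play_rows(increments=[[0,0,0.004,0,0,0],[0.0025,0.0012,0,0,0,0],[0,0,-0.003,0,0,0],[0,0,-0.001,0,0,0],[0,0,0,0,0,0]])

```text
t: 39.4
eef_pos: [0.5074, -0.351, 0.05]
eef_rot: [[-0.996, 0.086, 0.001], [0.086, 0.996, -0.002], [-0.001, -0.002, -1.0]]
contact_force: [0.7, -3.9, 1.4]
finger_gap: 0.0098
grip_force: 44.4
```

Request:
play_rows(increments=[[0,-0.001,-0.002,0,0,0],[0,0,-0.002,0,0,0],[0,0,-0.002,0,0,0],[0,0,0,0,0,0],[0,0,0,0,0,0]])

```text
t: 39.9
eef_pos: [0.5068, -0.3511, 0.0439]
eef_rot: [[-0.996, 0.086, -0.001], [0.086, 0.996, 0.0], [0.001, 0.0, -1.0]]
contact_force: [-0.0, -2.5, 2.0]
finger_gap: 0.0095
grip_force: 44.5
```

Request:
play_rows(increments=[[0,-0.0005,-0.001,0,0,0],[0,0,-0.001,0,0,0],[0,0,-0.001,0,0,0],[0,0,0,0,0,0]])

```text
t: 40.3
eef_pos: [0.5069, -0.3513, 0.0436]
eef_rot: [[-0.996, 0.086, 0.0], [0.086, 0.996, -0.0], [-0.0, -0.0, -1.0]]
contact_force: [-4.4, -0.3, 19.5]
finger_gap: 0.0098
grip_force: 46.4
```

Request:
play_rows(increments=[[0,0,0,0,0,0],[0,0,0,0,0,0],[0,0,0.015,0,0,0],[0,0,0.04,0,0,0],[0,0,0.05,0,0,0],[0,0,0.05,0,0,0],[0,0,0.045,0,0,0],[0.0175,0.0429,0,0,0,0],[0.0175,0.0429,0,0,0,0],[0.0175,0.0429,0,0,0,0],[0.0175,0.0429,0,0,0,0],[0,0,0,0,0,0],[0,0,0,0,0,0],[0,0,0,0,0,0]], jaw=-0.4)

```text
t: 41.7
eef_pos: [0.5763, -0.1804, 0.2402]
eef_rot: [[-0.996, 0.086, -0.002], [0.086, 0.996, 0.0], [0.002, 0.0, -1.0]]
contact_force: [-0.2, 0.7, -0.7]
finger_gap: 0.0258
grip_force: 0.0
```

```bash
python3 -c "
from h import *
wr('w8');p=P('w8')
for n,X in [('w200',(.577,-.1805,.162)),('w50',(.624,-.197,.151)),('h0',(.557,-.3565,.028))]:print(n,(proj(p,X)/.64).round())"
```

```text
41.75 [ 0.5764 -0.1808  0.2404] 85.0 0.02573818536350348
w200 [400. 304.]
w50 [375. 391.]
h0 [153. 244.]
```

View pics/w8.png

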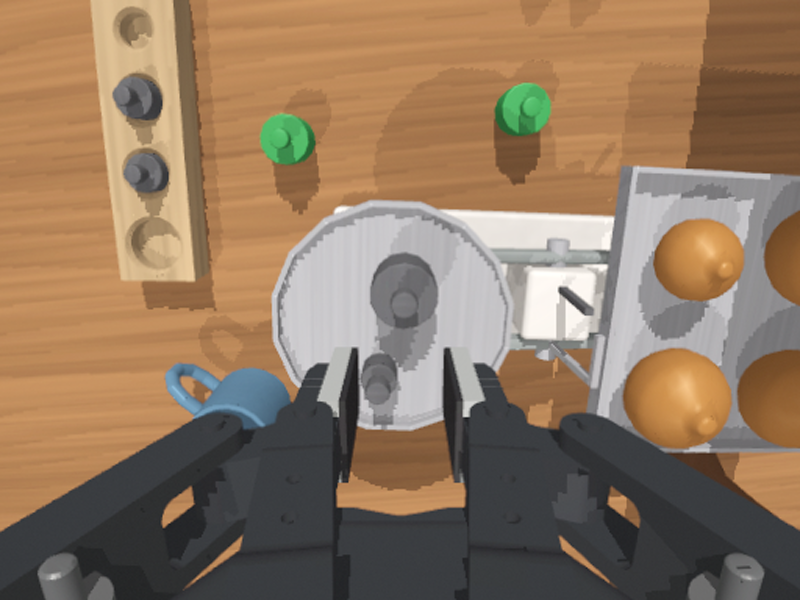

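Request:
play_rows(increments=[[0.0005,0.001,-0.02,0,0,0],[0,0,-0.035,0,0,0],[0,0,-0.02,0,0,0],[0,0,-0.009,0,0,0],[0,0,-0.004,0,0,0],[0,0,0,0,0,0],[0,0,0,0,0,0]])

```text
t: 42.45
eef_pos: [0.5784, -0.1797, 0.1542]
eef_rot: [[-0.996, 0.087, 0.002], [0.087, 0.996, -0.001], [-0.002, -0.001, -1.0]]
contact_force: [-0.5, 0.3, 0.3]
finger_gap: 0.0257
grip_force: 0.0
```

Request:
play_rows(increments=[[0,0,0,0,0,0],[0,0,0,0,0,0],[0,0,0,0,0,0],[0,0,0,0,0,0]], jaw=-1, force=55)

```text
t: 42.85
eef_pos: [0.5783, -0.1792, 0.1537]
eef_rot: [[-0.996, 0.086, 0.002], [0.086, 0.996, -0.001], [-0.002, -0.001, -1.0]]
contact_force: [0.5, -0.6, 0.6]
finger_gap: 0.0091
grip_force: 53.7
```

Request:
play_rows(increments=[[0,0,0.012,0,0,0],[0,0,0.03,0,0,0],[0,0,0.033,0,0,0],[-0.005,-0.0441,0,0,0,0],[-0.005,-0.0441,0,0,0,0],[-0.005,-0.0441,0,0,0,0],[-0.005,-0.0441,0,0,0,0],[0,0,0,0,0,0],[0,0,-0.045,0,0,0],[0,0,-0.05,0,0,0],[0,0,-0.04,0,0,0],[0,0,-0.01,0,0,0],[0,0,0,0,0,0],[0,0,0,0,0,0],[0,0,0,0,0,0]])

```text
t: 44.35
eef_pos: [0.5596, -0.3565, 0.0861]
eef_rot: [[-0.996, 0.086, 0.004], [0.086, 0.996, -0.003], [-0.005, -0.003, -1.0]]
contact_force: [0.5, -0.3, -1.9]
finger_gap: 0.0092
grip_force: 53.9
```

Request:
play_rows(increments=[[-0.001,0.001,-0.012,0,0,0],[0,0,-0.006,0,0,0],[0,0,-0.003,0,0,0],[0,0,-0.003,0,0,0],[0,0,-0.002,0,0,0],[0,0,0,0,0,0],[0,0,0,0,0,0]])

```text
t: 45.05
eef_pos: [0.5603, -0.358, 0.0624]
eef_rot: [[-0.996, 0.086, 0.009], [0.086, 0.996, -0.008], [-0.01, -0.007, -1.0]]
contact_force: [-1.7, -2.4, 18.4]
finger_gap: 0.0092
grip_force: 56.7
```

Request:
play_rows(increments=[[0,0,0.004,0,0,0],[-0.0012,-0.0015,0,0,0,0],[0,0,-0.003,0,0,0],[0,0,-0.001,0,0,0],[0,0,0,0,0,0]])

```text
t: 45.55
eef_pos: [0.5597, -0.3587, 0.0622]
eef_rot: [[-0.996, 0.087, 0.01], [0.087, 0.996, -0.006], [-0.01, -0.006, -1.0]]
contact_force: [0.9, -0.4, 18.8]
finger_gap: 0.0091
grip_force: 57.0
```

Request:
play_rows(increments=[[0,0,0.005,0,0,0],[0,0,0.005,0,0,0],[0,0,0,0,0,0],[0,0,0,0,0,0],[0,0,0,0,0,0]])

```text
t: 46.05
eef_pos: [0.5547, -0.3555, 0.066]
eef_rot: [[-0.996, 0.086, -0.002], [0.086, 0.996, 0.001], [0.002, 0.001, -1.0]]
contact_force: [-0.6, 0.9, -1.4]
finger_gap: 0.0087
grip_force: 53.9
```

```bash
python3 -c "
from h import *
s=r.state();print(s['eef_pos'].round(4),s['eef_rot'].round(3).tolist())
p=r.camera_params('wrist');im=r.read_camera('wrist');np.save('/tmp/w9.npy',p,allow_pickle=True)
e=s['eef_pos']
c=im[150:290,170:350].copy()
cv2.imwrite('pics/w9.png',cv2.resize(c,(720,560),interpolation=cv2.INTER_CUBIC))
def q(X): return ((proj(p,X)-[170,150]+.5)*4).round()
for n,X in [('h1',(.505,-.3523,.028)),('h0',(.5565,-.3563,.028)),('wbot',e+[-.0013,0,-.0357]),('wtopbody',e+[-.0013,0,-.0067])]:
  rad={'h1':.018,'h0':.0215,'wbot':.017,'wtopbody':.017}[n]
  X=np.array(X);print(n,q(X),[q(X+np.array(d)*rad).tolist() for d in ((1,0,0),(-1,0,0),(0,1,0),(0,-1,0))])"
```

```text
[ 0.5547 -0.3555  0.066 ] [[-0.996, 0.086, -0.002], [0.086, 0.996, 0.001], [0.002, 0.001, -1.0]]
h1 [337. -87.] [[349.0, 42.0], [326.0, -222.0], [469.0, -98.0], [207.0, -76.0]]
h0 [341. 268.] [[354.0, 401.0], [328.0, 127.0], [487.0, 256.0], [196.0, 280.0]]
wbot [345. 254.] [[355.0, 361.0], [335.0, 140.0], [462.0, 244.0], [228.0, 263.0]]
wtopbody [345. 335.] [[357.0, 458.0], [333.0, 203.0], [483.0, 323.0], [208.0, 346.0]]
```

View pics/w9.png

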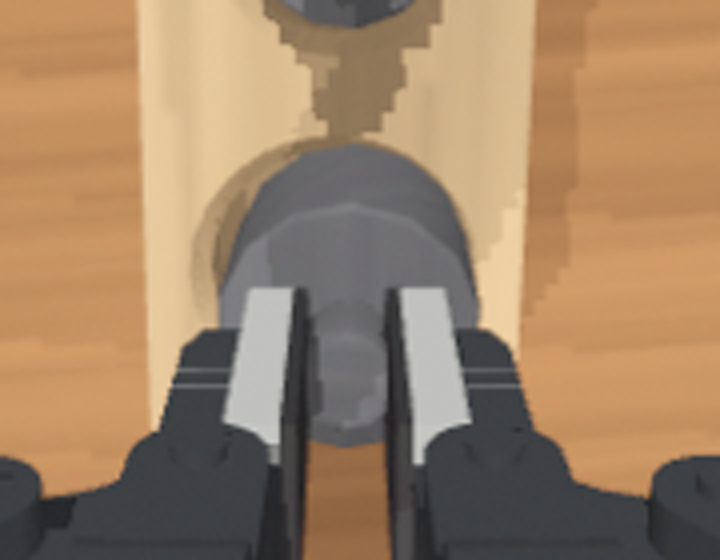

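Request:
play_rows(increments=[[0.0037,-0.0015,0,0,0,0],[0,0,-0.003,0,0,0],[0,0,-0.003,0,0,0],[0,0,-0.002,0,0,0],[0,0,0,0,0,0],[0,0,0,0,0,0]])

```text
t: 46.7
eef_pos: [0.5589, -0.3572, 0.0588]
eef_rot: [[-0.996, 0.086, -0.0], [0.086, 0.996, 0.0], [0.0, 0.0, -1.0]]
contact_force: [-1.1, -0.4, -1.6]
finger_gap: 0.0092
grip_force: 53.9
```

In the hole with no contact force. Continue down.

Request:
play_rows(increments=[[0,0,-0.003,0,0,0],[0,0,-0.003,0,0,0],[0,0,-0.002,0,0,0],[0,0,0,0,0,0],[0,0,0,0,0,0]])

```text
t: 47.2
eef_pos: [0.5591, -0.357, 0.0512]
eef_rot: [[-0.996, 0.086, -0.0], [0.086, 0.996, 0.0], [0.0, 0.0, -1.0]]
contact_force: [0.9, 1.5, 0.7]
finger_gap: 0.009
grip_force: 54.3
```

Request:
play_rows(increments=[[0,0,-0.001,0,0,0],[0,0,-0.001,0,0,0],[0,0,-0.001,0,0,0],[0,0,0,0,0,0]])

```text
t: 47.6
eef_pos: [0.5594, -0.357, 0.051]
eef_rot: [[-0.996, 0.086, 0.001], [0.086, 0.996, -0.0], [-0.001, -0.0, -1.0]]
contact_force: [-3.8, 4.2, 16.2]
finger_gap: 0.0094
grip_force: 56.0
```

Request:
play_rows(increments=[[0,0,0,0,0,0],[0,0,0,0,0,0],[0,0,0.015,0,0,0],[0,0,0.04,0,0,0],[0,0,0.05,0,0,0],[0,0,0.05,0,0,0],[0,0,0.04,0,0,0],[0.0158,0.0404,0,0,0,0],[0.0158,0.0404,0,0,0,0],[0.0158,0.0404,0,0,0,0],[0.0158,0.0404,0,0,0,0],[0,0,0,0,0,0],[0,0,0,0,0,0],[0,0,0,0,0,0]], jaw=-0.3)

```text
t: 49.0
eef_pos: [0.6221, -0.1967, 0.2434]
eef_rot: [[-0.996, 0.087, 0.0], [0.087, 0.996, -0.001], [-0.0, -0.001, -1.0]]
contact_force: [-0.5, -0.8, -1.2]
finger_gap: 0.0297
grip_force: 0.0
```

```bash
python3 -c "
from h import *
s=r.state();p=r.camera_params('wrist');im=r.read_camera('wrist');cv2.imwrite('/tmp/w10.png',im)
print(s['eef_pos'].round(4),s['finger_gap'])
for X in [(.622,-.1955,.151),(.622,-.1955,.118)]: print(proj(p,X).round(1))
g=cv2.cvtColor(im,cv2.COLOR_BGR2GRAY)
u,v=proj(p,(.622,-.1955,.145)).round().astype(int)
for y in range(v-28,v+29,2): print(y,' '.join('%3d'%a for a in g[y,u-26:u+27:2]))
print(u)"
```

```text
[ 0.6221 -0.1967  0.2434] 0.02968137654630607
[257.6 188. ]
[257.5 177.4]
158 199 197 195 199 200 197 196 201 195 199 199 193 196 198 200 200 189 182 178 177 176 179 181 180 177 185 195
160 200 197 195 199 200 198 196 201 196 199 198 193 196 198 200 187 185 182 178 177 177 178 181 180 194 196 195
162 199 197 195 199 200 198 195 201 196 200 198 193 193 183 181 181 181 181 178 177 177 178 181 180 194 195 195
164 199 197 195 199 199 198 196 200 196 199 199 192 191 180 181 181 180 181 178 176 176 178 182 180 184 195 194
166 199 197 195 200 199 198 197 200 196 199 198 186 178 180 181 181 181 181 177 176 176 178 180 197 195 195 194
168 199 196 195 199 199 198 197 200 196 199 198 177 179 180 180 181 181 180 177 176 178 178 179 197 194 195 194
170 200 197 196 199 200 198 197 200 196 199 192 174 179 181 182 181 181 179 178 176 178 178 179 198 195 196 194
172 199 197 196 198 199 198 197 200 196 198 192 159 148 145 174 181 181 180 178 175 179 179 180 189 194 196 194
174 199 196 196 199 198 198 198 201 197 170 103  99 100  99  98 110 166 179 178 175 178 178 193 197 195 195 194
176 199 197 195 19
[... 1525 characters left out ...]
 198 198 195 196 195 195
204 199 198 196 198 199 198 197 186 147 147 146 147 148 151 149 147 150 147 167 197 197 198 198 195 197 195 195
206 195 198 196 198 199 199 198 199 185 148 146 146 148 150 149 148 150 147 167 197 196 198 197 195 196 195 194
208 180 194 196 198 199 198 198 199 194 148 145 147 149 150 150 149 150 147 186 197 196 198 198 196 197 195 195
210 179 178 183 182 187 198 198 199 199 148 146 148 149 149 149 149 149 154 196 197 196 198 197 196 197 195 196
212 171 177 177 178 180 179 194 191 199 198 146 149 149 150 149 149 150 188 196 198 196 198 198 196 198 195 195
214 181 168 170 176 179 179 178 182 189 199 146 148 149 150 150 149 150 197 196 199 196 198 198 196 198 196 192
258
```

```bash
python3 -c "
from h import *
p=r.camera_params('wrist')
print(at(p,256.8,193.3,.151).round(4),at(p,256.5,184.8,.136).round(4),at(p,257,173,.118).round(4))"
```

```text
[ 0.6259 -0.1968  0.151 ] [ 0.6234 -0.1968  0.136 ] [ 0.618  -0.1959  0.118 ]
```

Request:
play_rows(increments=[[0.0035,0,-0.025,0,0,0],[0,0,-0.04,0,0,0],[0,0,-0.022,0,0,0],[0,0,-0.01,0,0,0],[0,0,-0.004,0,0,0],[0,0,0,0,0,0],[0,0,0,0,0,0]])

```text
t: 49.75
eef_pos: [0.6268, -0.1966, 0.1436]
eef_rot: [[-0.996, 0.087, 0.003], [0.087, 0.996, -0.001], [-0.003, -0.001, -1.0]]
contact_force: [1.0, -0.1, 0.4]
finger_gap: 0.03
grip_force: 0.0
```

Request:
play_rows(increments=[[0,0,0,0,0,0],[0,0,0,0,0,0],[0,0,0,0,0,0],[0,0,0,0,0,0]], jaw=-1, force=40)

```text
t: 50.15
eef_pos: [0.6265, -0.1962, 0.1431]
eef_rot: [[-0.996, 0.086, 0.002], [0.086, 0.996, -0.001], [-0.002, -0.001, -1.0]]
contact_force: [1.9, -0.3, 2.2]
finger_gap: 0.0099
grip_force: 39.0
```

Request:
play_rows(increments=[[0,0,0.015,0,0,0],[0,0,0.035,0,0,0],[0,0,0.04,0,0,0],[-0.0356,-0.0246,0,0,0,0],[-0.0356,-0.0246,0,0,0,0],[-0.0356,-0.0246,0,0,0,0],[-0.0356,-0.0246,0,0,0,0],[-0.0356,-0.0246,0,0,0,0],[-0.0356,-0.0246,0,0,0,0],[0,0,0,0,0,0],[0,0,-0.045,0,0,0],[0,0,-0.05,0,0,0],[0,0,-0.05,0,0,0],[0,0,-0.025,0,0,0],[0,0,0,0,0,0],[0,0,0,0,0,0],[0,0,0,0,0,0]])

```text
t: 51.85
eef_pos: [0.4138, -0.3443, 0.0638]
eef_rot: [[-0.996, 0.086, 0.003], [0.086, 0.996, -0.002], [-0.003, -0.002, -1.0]]
contact_force: [-0.2, -0.0, -1.1]
finger_gap: 0.0101
grip_force: 39.1
```

```bash
python3 -c "
from h import *
s=r.state();print(s['eef_pos'].round(4),s['eef_rot'].round(3).tolist())
p=r.camera_params('wrist');im=r.read_camera('wrist')
e=s['eef_pos']
c=im[120:300,150:375].copy()
cv2.imwrite('pics/w11.png',cv2.resize(c,(750,600),interpolation=cv2.INTER_CUBIC))
def q(X): return ((proj(p,X)-[150,120]+.5)*10/3).round()
for n,X,rad in [('h3',(.412,-.3435,.028),.0145),('wbot',e+[-.001,0,-.0251],.01),('wtopbody',e+[-.001,0,-.0071],.01)]:
  X=np.array(X);print(n,q(X),[q(X+np.array(d)*rad).tolist() for d in ((1,0,0),(-1,0,0),(0,1,0),(0,-1,0))])"
```

```text
[ 0.4138 -0.3443  0.0638] [[-0.996, 0.086, 0.003], [0.086, 0.996, -0.002], [-0.003, -0.002, -1.0]]
h3 [359. 308.] [[366.0, 384.0], [352.0, 227.0], [443.0, 301.0], [276.0, 314.0]]
wbot [355. 335.] [[360.0, 391.0], [349.0, 277.0], [416.0, 330.0], [294.0, 340.0]]
wtopbody [355. 380.] [[360.0, 441.0], [349.0, 317.0], [422.0, 374.0], [287.0, 385.0]]
```

View pics/w11.png

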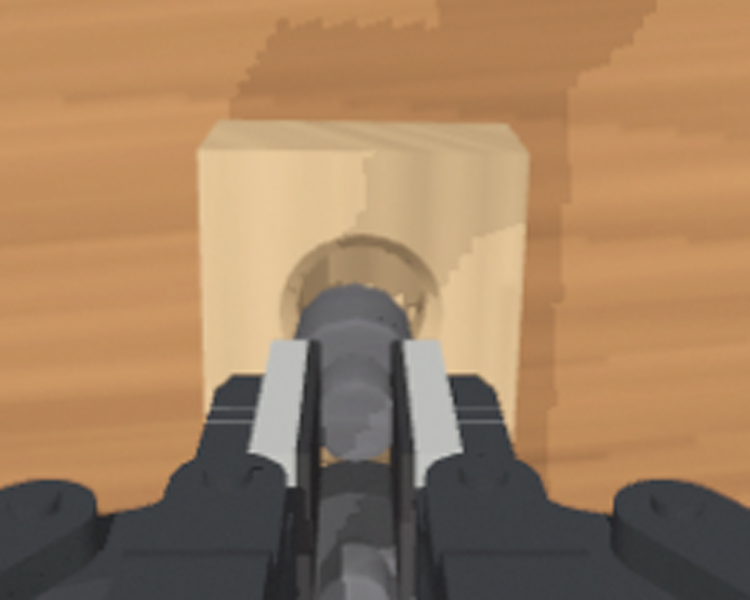

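Request:
play_rows(increments=[[0,0.0011,-0.006,0,0,0],[0,0,-0.004,0,0,0],[0,0,-0.003,0,0,0],[0,0,-0.002,0,0,0],[0,0,0,0,0,0],[0,0,0,0,0,0]])

```text
t: 52.5
eef_pos: [0.4122, -0.3423, 0.047]
eef_rot: [[-0.996, 0.086, -0.0], [0.086, 0.996, 0.0], [0.0, 0.0, -1.0]]
contact_force: [0.4, 0.1, 0.1]
finger_gap: 0.0097
grip_force: 39.1
```

Request:
play_rows(increments=[[0.001,-0.0006,-0.002,0,0,0],[0,0,-0.002,0,0,0],[0,0,-0.002,0,0,0],[0,0,-0.0015,0,0,0],[0,0,0,0,0,0],[0,0,0,0,0,0]])

```text
t: 53.1
eef_pos: [0.4133, -0.3431, 0.0401]
eef_rot: [[-0.996, 0.086, 0.0], [0.086, 0.996, -0.001], [-0.0, -0.0, -1.0]]
contact_force: [-0.8, 0.5, 6.9]
finger_gap: 0.0103
grip_force: 39.7
```

Request:
play_rows(increments=[[0,0,-0.001,0,0,0],[0,0,-0.001,0,0,0],[0,0,0,0,0,0]])

```text
t: 53.4
eef_pos: [0.4135, -0.3432, 0.0398]
eef_rot: [[-0.996, 0.086, 0.001], [0.086, 0.996, -0.001], [-0.001, -0.001, -1.0]]
contact_force: [-4.1, 2.8, 20.2]
finger_gap: 0.0102
grip_force: 41.2
```

Request:
play_rows(increments=[[0,0,0,0,0,0],[0,0,0,0,0,0],[0,0,0,0,0,0],[0,0,0.015,0,0,0],[0,0,0.04,0,0,0],[0,0,0.05,0,0,0],[0,0,0.05,0,0,0],[0.015,0.045,0,0,0,0],[0.015,0.045,0,0,0,0],[0.015,0.045,0,0,0,0],[0,0.045,0,0,0,0],[0,0.045,0,0,0,0],[0,0,0,0,0,0],[0,0,0,0,0,0]], jaw=-0.4)

```text
t: 54.8
eef_pos: [0.4581, -0.1169, 0.1923]
eef_rot: [[-0.997, 0.083, -0.001], [0.083, 0.997, -0.0], [0.001, -0.0, -1.0]]
contact_force: [-0.2, -0.1, -0.5]
finger_gap: 0.0257
grip_force: 0.0
```

```bash
python3 -c "
from h import *
chk()
im=r.read_camera('side');a=cv2.resize(im[270:365,295:400],(420,380),interpolation=cv2.INTER_CUBIC)
b=cv2.resize(im[130:225,190:295],(380,380),interpolation=cv2.INTER_CUBIC)
cv2.imwrite('pics/fin.png',np.hstack([a,b]))
p=r.camera_params('side')
for X in [(.4137,-.3432,.033+.014),(.4575,-.348,.051),(.506,-.352,.051),(.558,-.3568,.058)]: print(((proj(p,X)-[295,270]+.5)*4).round())"
```

```text
297 [21 21] [0.6958 0.0489 0.044 ] [0.669  0.0457 0.144 ]
383 [22 22] [ 0.682 -0.026  0.044] [ 0.6563 -0.0229  0.144 ]
285 [21 20] [0.6035 0.0586 0.044 ] [0.5845 0.0545 0.144 ]
201 [17 16] [ 0.5919 -0.0141  0.044 ] [ 0.5739 -0.012   0.144 ]
54.85 [ 0.4584 -0.118   0.1924]
[119. 251.]
[183. 197.]
[246. 145.]
[313.  84.]
```

View pics/fin.png

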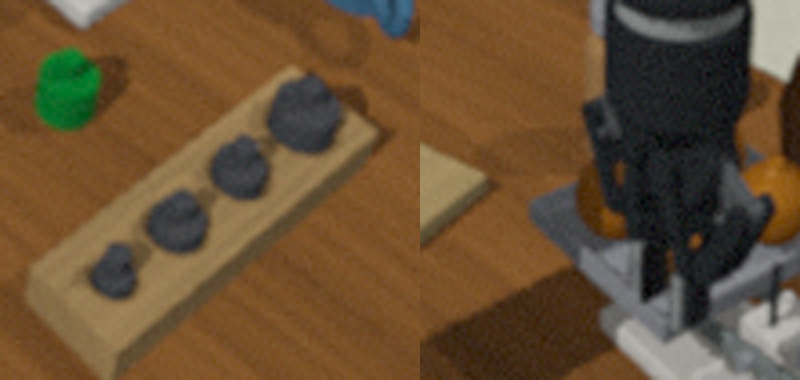

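```bash
python3 -c "
from h import *
print(r.sign_off())"
```

```text
the job is handed in; nothing more can be done
None
```

I handed the job in at about 55 s. All four onions are in the tray and balanced level, as near as the cameras could show, against 350 g (200 + 100 + 50). All four weights are back upright in their holes, and the mug, jar and pepper mill were not touched.

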